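# Roll a capped tube into the labelling cradle and slide it up to the stop

### The arm

A 7-joint arm with a two-finger parallel gripper is mounted at the origin on the work surface. World frame = base frame: x ahead of the robot, y to its left, z up, the work surface at z = 0. Lengths are in mm, angles in rad, forces in N, time in s.
With the tool pointing down it reaches from about 400 to 925 mm from the base axis. Payload 5.6 kg.
Tool frame: the origin (TCP) lies midway between the tips of the shut fingers; the grasp point (between the pads) lies 19 mm behind it; z points along the fingers, y is the line along which they close (so a half turn about z gives the same grasp; the last joint's range is limited). The gripper opens to 85 mm and grips with 20 to 120 N. Pads are 22 mm wide; open, the fingers measure 114 mm over their backs; the gripper's body (76 mm by 85 mm) begins 54 mm behind the grasp point. The pads swing forward as they close: fully open they stand 13 mm farther back than shut.
Start: joints at [-1.389, 0.468, -0.012, 1.603, 0.006, 1.071, -0.056], TCP at [144.933, 633.642, 231.29] pointing down, gripper open.
Joint ranges: [-2.53, 2.53], [-0.31, 2.02], [-1.57, 1.55], [0.28, 2.44], [-1.29, 4.43], [0.15, 1.84], [-2.92, 2.92]. Speed limits (rad/s): [2.57, 2.57, 3.14, 3.14, 3.14, 3.14, 3.14].

### API

Orientations are given as a unit quaternion [w, x, y, z].
In Python, from cell import bot gives the robot as it stands.
- The arm moves only by the tool arm_command, never from a script. Its argument "targets" is a list of rows, each a list of 3 entries, a list of its own where there are three numbers: the shift along the tool's x, y, z in cm, then the turn, a rotation vector about the tool's x, y, z in degrees, then the opening, from 0 (shut) to 1 (fully open). In form: [[[dx, dy, dz], [rx, ry, rz], jaw], ...]. A call has 1 to 20 rows; each row shifts and turns the commanded pose from where the row before left it, along the tool's axes as they then stand; what a row does not reach is not made up. A row lasts 1/12 s, in which the tool goes at most 41.7 mm and 7.16 degrees, less where a joint would pass 70% of its speed; a pose out of reach is approached as far as the arm can. A call with a gripper value outside its range is refused whole. The fingers move at their own pace and stop on an object; "newtons" is the grip in N (left out, the last holds). Time passes only in rows, so rows that do not move let the fingers close. It gives the time, the measured TCP pose, the force, the opening and the grip force at its end, in the units of the state.
- bot.sense(): the state, without advancing time (a new reading comes with each control period).
- bot.get_image(name): name is "side" or "top"; returns the picture (420x560x3 uint8, blue, green, red); there is no depth.
- bot.camera_model(name): a dict with "intrinsics" (3x3 intrinsics, pixels), "pose" (4x4, takes a point from camera to world coordinates). Camera axes: x right, y up, looking along -z (the intrinsics and any distortion apply to the point x, -y, -z); pixel columns grow to the right and rows downward; lengths in mm; the calibration is good to about 2 mm. A picture is of the moment at which its call begins. camera_model takes no time and is no camera call.
- bot.close_job(): hands the job in; it is judged then, once.
The state is a dict: "t": time; "q": joint angles; "qd": joint speeds; "joint_torque": joint torques, N m; "position": TCP position; "eef_rot": TCP orientation; "ft_force": force on the tool from outside, world axes, zero at the start; "ft_torque": the same for the moment, N m; "finger_gap": opening from 0.0 (shut) to 1.0 (fully open); "grasp_force": force on a finger pad.
Only numpy, scipy, OpenCV 4.12 (cv2) and the standard library are available. Lean on these libraries where they do the work, as an engineer would, in place of code of your own. Each camera call takes 0.05 s, during which the arm holds its last target. There are 200 camera calls.

### The job

With your fingertips on top of it, roll the capped aluminium tube along the bench and over the low front rail of the labelling cradle until it drops into the trough, then push on its free end to slide it lengthways until its other end is fully home against the end stop, and let go. The tube's wall is thin, so press and push gently (never with more than 20 N); on the way to the trough move it only from its top, do not lift it or shove it from behind. Leave everything else on the bench where it is.

Things in the scene. Friction and masses are not known exactly. Their poses are not given: they have to be found in the camera images.
- tube_centre (a point): centre of the closed tube lying on the bench, on its axis 45 mm above the bench; its y axis is the tube's axis (x, z turn as it rolls). 180 mm long: aluminium body 86 mm in diameter, 130 mm long, between two dark caps 25 mm long, 90 mm in diameter, on which it rolls freely. Top of the body 43 mm above this point. 0.3 to 0.55 kg. Hard: touch it slower than 10 mm/s; 1 mm too low presses some 20 N. Dents above 20 N.
- cradle: labelling cradle fixed to the bench: base plate 3 mm thick, two wooden rails (y -147 to +115 mm), end stop. Origin on the bench straight below the axis of a seated tube; x away from the robot across the trough, y along it to the stop (robot's left), z up. Tall back rail: x +36 to +54 mm, top 19 mm above the bench. The right-hand end (-y) of the trough is open.
- front_rail (a point): middle of the top of the low front rail, 24 mm in front (-x) of the cradle's origin; 8 mm wide, its top 7 mm above the bench, the base plate's edge 2 mm before it. Axes as the cradle's. The tube starts on the robot's side, meets the rail with its axis about 29 mm in front of this point, rises 7 mm under a press of 5 to 8 N, then drops in by itself; let go on the way up, it rolls back.
- seat (a point): the place of the tube's centre when it is seated in the trough and fully home against the stop: 35 mm along the cradle's y axis, 48 mm above the bench. Axes as the cradle's. Before it is slid home the tube lies 15 to 65 mm short of it along y.
- stop_face (a point): point on the inner face of the end stop, on the axis of a seated tube: 125 mm along the cradle's y axis, 48 mm above the bench. The stop is a plate 12 mm thick, 62 mm high, from x -28 to +76 mm of the cradle.
- spare_cap: bystander: a loose dark cap lying flat, 90 mm across and 25 mm high, to the left of the rolling lane; origin at the centre of its underside
- stacker: bystander: upright steel hair stacker, 32 mm across the foot and 76 mm high, behind the cradle; origin at the centre of its underside
- bobbin: bystander: bobbin holder with its spool lying behind the cradle, 115 mm long and 24 mm high; origin on the bench under its spool end
- knife: bystander: closed folding knife, 105 x 21 x 16 mm, to the right of the cradle; origin at the centre of its underside
- clip: bystander: small brass and steel clip, 60 x 14 x 14 mm, behind the cradle; origin at the centre of its underside
Mind the look-alikes: they are no part of the job. Leave any pink or purple look-alike of the part that bears tube_centre alone.

How it is judged (in metres and radians):
On the way, in this order (a step that is already met when the one before it is completed fails the run):
1. the tube has been rolled over the front rail and lies in the trough (x of tube_centre in the frame of cradle between -0.006 and 0.006 m and z of tube_centre in the frame of cradle between 0.045 and 0.0505 m and angle between the y axis of tube_centre and the y axis of cradle, either way round below 0.06 rad), for 0.3 s.
2. the tube has been slid fully home against the end stop (all of step 1 and y of tube_centre in the frame of cradle above 0.0325 m), for 0.2 s.
At the end, for the whole second after the job is handed in: the tube lies at rest in the trough of the cradle (axis within 6 mm of the seat across the trough, down on the base plate, parallel to the cradle) with its end within 2.5 mm of the end stop (all of step 2 and linear speed of tube below 0.01 m/s and angular speed of tube below 0.15 rad/s); the robot touches nothing.
It fails at once if the tube is pressed or pushed with more than 20 N (contact force between any of the fingers, the arm and tube above 20 N).
It fails at once if the tube is lifted (its axis more than 66 mm above the bench) (height (world z) of tube_centre above 0.066 m).
It fails at once if the tube is shoved from behind or from an end, the fingertips well below its top, before it lies in the trough (contact force between any of the fingers, the arm and tube above 1 N and height (world z) of the grasp point below 0.092 m and x of tube_centre in the frame of cradle below -0.014 m).
It fails at once if another thing on the bench is moved by more than 15 mm (distance of any of spare_cap, stacker, bobbin, knife, clip from where it was at the start of the episode above 0.015 m).
It also fails if it takes over 72 s, if anything falls off the work surface, if the arm or the gripper's body presses on something with over 40 N, if the wrist force passes 120 N, or if a joint passes its speed limit or range.

## Working session

There is one attempt and no reset: what is moved stays moved. The work goes in short steps, Python scripts to look and compute and a tool call to move; the robot and the scene stay as the last step left them, time stands still between calls to the robot, and variables do not carry over. Pictures are saved under pics/ and viewed, at most 10 in all, crops included, and the job is handed in when it is done.

Besides the shell and the picture viewer there is one more tool, called after ">>>" as a command line: name --argument value ..., lists and objects as JSON in quotes. arm_command: Moves the arm, as the interface text tells. Its arguments: {"type":"object","properties":{"targets":{"type":"array","items":{"type":"array"}},"newtons":{"type":"number"}},"required":["targets"]}

```bash
mkdir -p pics
python3 - <<'E'
from cell import bot
import cv2
for n in("side","top"):
    cv2.imwrite(f"pics/{n}0.png",bot.get_image(n)); m=bot.camera_model(n); print(n,m["intrinsics"],m["pose"],[k for k in m])
s=bot.sense(); print(s["t"],s["position"],s["eef_rot"],s["ft_force"],s["finger_gap"])
E
```

```text
side [[412.14707627   0.         274.99030911]
 [  0.         412.14707627 204.81692247]
 [  0.           0.           1.        ]] [[ 9.06123925e-01  3.26893997e-01 -2.68476718e-01  3.23739259e+02]
 [-4.22826513e-01  6.81113682e-01 -5.97747348e-01 -4.85762276e+02]
 [-1.25368540e-02  6.55152247e-01  7.55392852e-01  7.10415682e+02]
 [ 0.00000000e+00  0.00000000e+00  0.00000000e+00  1.00000000e+00]] ['intrinsics', 'pose']
top [[539.46756737   0.         282.25541035]
 [  0.         539.46756737 204.08478096]
 [  0.           0.           1.        ]] [[ 2.33926177e-02  9.91169763e-01 -1.30519298e-01  4.14719366e+02]
 [-9.99622864e-01  2.50684885e-02  1.12116163e-02  4.02242547e+01]
 [ 1.43845366e-02  1.30207805e-01  9.91382375e-01  1.14364483e+03]
 [ 0.00000000e+00  0.00000000e+00  0.00000000e+00  1.00000000e+00]] ['intrinsics', 'pose']
0.1 [144.84668498 633.13622649 230.42494692] [-3.81838211e-05  1.12223262e-01  9.93682693e-01 -8.02108236e-04] [ 0.66609948 -0.11634802 -0.02323301] 1.0023002753843289
```

View pics/side0.png

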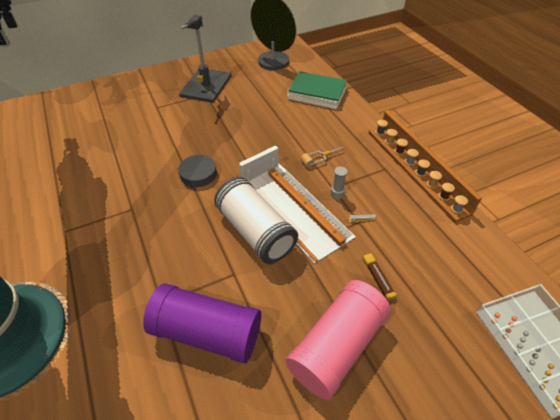

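View pics/top0.png

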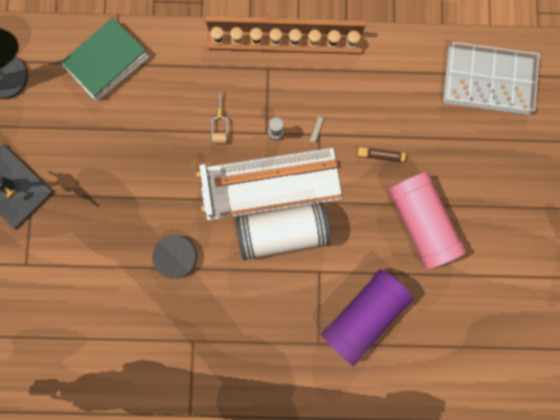

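Candidates for the tube are the aluminium one with dark caps (side 256,220; top 283,230), the purple one (side 203,323; top 367,317) and the pink one (side 340,340; top 428,220). I choose the aluminium one. The cradle is at top (270,183) with its stop at (208,192) on the left. I'll check the choice in one close crop.

Run:
```python
import cv2
a=cv2.imread("pics/top0.png")[130:280,180:360]
cv2.imwrite("pics/crop0.png",cv2.resize(a,None,fx=4,fy=4,interpolation=cv2.INTER_CUBIC))
```

```text
(no output)
```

View pics/crop0.png

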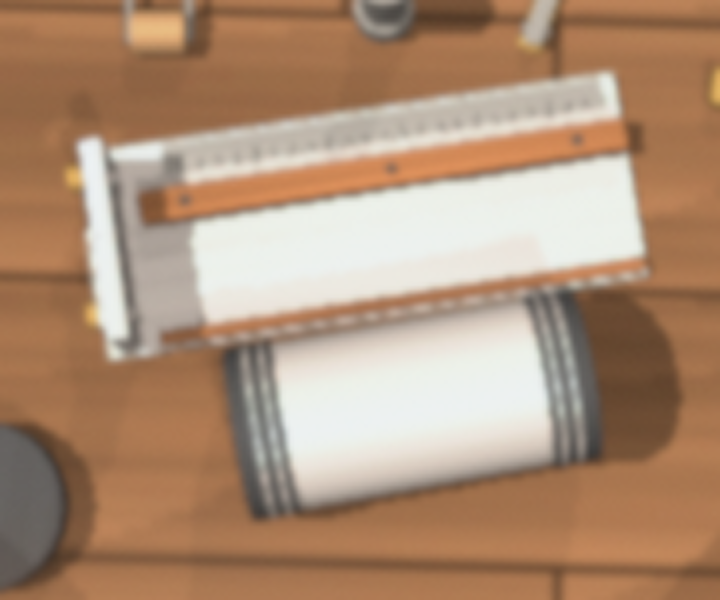

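The crop shows the aluminium tube with dark ringed caps (corners near crop 225,350 / 258,518 / 600,460 / 578,290), just short of the front rail (165,337 to 645,265). The stop is at the left (100–130, 138–345). Next I fit the poses.

```bash
cat > h.py <<'E'
from cell import bot
import numpy as np, cv2
from scipy.optimize import least_squares, minimize
from scipy.spatial.transform import Rotation as R
def proj(n,P):
    m=bot.camera_model(n); T=np.linalg.inv(m["pose"]); p=P@T[:3,:3].T+T[:3,3]
    p=p*[1,-1,-1]; q=p@m["intrinsics"].T; return q[:,:2]/q[:,2:]
def place(p,L):  # p: x,y,yaw of y-axis frame
    return L@R.from_euler('z',p[2]).as_matrix().T+[p[0],p[1],0]
def cyl(zc):
    a=np.linspace(0,2*np.pi,48,endpoint=False)
    return np.vstack([np.c_[45*np.cos(a),0*a+s,zc+45*np.sin(a)] for s in(-90,90)])
def mask(poly):
    M=np.zeros((1680,2240),np.uint8); cv2.fillPoly(M,[np.round(poly*4).astype(np.int32)],1); return M
def fit_tube(n,poly,p0,zc):
    A=mask(poly)
    def f(p):
        B=mask(cv2.convexHull(proj(n,place([p[0],p[1],p[2]/100],cyl(zc))).astype(np.float32))[:,0]); return 1-(A&B).sum()/(A|B).sum()
    r=minimize(f,[p0[0],p0[1],p0[2]*100],method="Nelder-Mead",options=dict(initial_simplex=np.array([p0[0],p0[1],p0[2]*100])+np.array([[0,0,0],[15,0,0],[0,15,0],[0,0,10]])))
    return r.x*[1,1,.01],r.fun
E
python3 - <<'E'
from h import *
c=lambda a:np.array(a,float)/4+[180,130]
L=np.array([(36,-147,19),(54,-147,19),(36,115,19),(54,115,19),(-28,-147,7),(-28,115,7),(-20,-147,7),(-20,115,7),(-28,125,62),(76,125,62),(-28,137,62),(76,137,62)],float)
U=c([(630,150),(626,122),(145,222),(140,193),(645,268),(163,342),(645,260),(162,331),(130,345),(100,138),(107,350),(78,142)])
r=least_squares(lambda p:(proj("top",place(p,L))-U).ravel(),[500,50,.1],loss="soft_l1",x_scale=[10,10,.1])
print("cradle",r.x,np.round(r.fun.reshape(-1,2),1).tolist())
C=r.x
t,f=fit_tube("top",c([(222,350),(228,400),(240,465),(258,519),(430,490),(601,460),(600,400),(592,345),(577,290),(400,318)]),[C[0]-60,C[1],C[2]],45.)
print("tube",t,f)
d=R.from_euler('z',-C[2]).as_matrix()@[t[0]-C[0],t[1]-C[1],0]; print("tube in cradle",d,t[2]-C[2])
for n in("side","top"):
    im=cv2.imread(f"pics/{n}0.png")
    for q in (proj(n,place(C,L)),proj(n,place(t,cyl(45.)))):
        for u in q: cv2.circle(im,tuple(np.round(u*16).astype(int)),8,(0,0,255),-1,shift=4)
    s=im[130:280,180:380]; cv2.imwrite(f"pics/ov_{n}.png",cv2.resize(s,None,fx=3,fy=3))
a=cv2.imread("pics/ov_side.png")
E
```

```text
cradle [5.81838733e+02 4.95239114e+01 1.80163411e-01] [[0.3, 0.3], [-0.1, -1.0], [-0.8, 1.0], [-0.7, -0.1], [1.0, 1.0], [-0.4, 1.4], [0.3, -0.6], [-0.7, 0.5], [0.2, -1.5], [0.6, 0.1], [0.0, -1.8], [0.2, 0.0]]
tube [5.03782043e+02 2.44678770e+01 1.91669666e-01] 0.02162020152067745
tube in cradle [-81.2830963  -10.66348316   0.        ] 0.011506254609392308
```

View pics/ov_side.png

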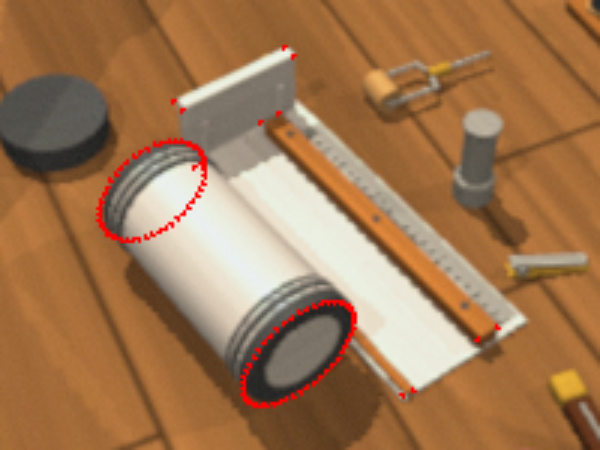

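The overlay lands on both cap outlines and on the cradle's corners. The tube is in view 1 mm-consistent, with its axis 81 mm in front of the cradle origin and about 46 mm short of home. Next I work out the approach.

```bash
cat >> h.py <<'E'
C=np.array([581.84,49.52,.180])
RC=R.from_euler('z',C[2]); 
def toC(p): return RC.inv().apply(np.asarray(p)-[C[0],C[1],0])
def toW(p): return RC.apply(p)+[C[0],C[1],0]
def tool(): 
    s=bot.sense(); q=s["eef_rot"]; return s,R.from_quat([q[1],q[2],q[3],q[0]])
def want(theta): # tool rotation: y along cradle y, x toward robot, tilted theta about cradle y
    return RC*R.from_euler('y',theta,degrees=True)*R.from_matrix(np.array([[-1,0,0],[0,1,0],[0,0,-1]]).T)
def goto(p,theta): # cradle-frame target: shift in tool axes (cm) then turn (deg)
    s,r=tool(); d=r.inv().apply(toW(p)-s["position"])/10; w=(r.inv()*want(theta)).as_rotvec(degrees=True)
    return np.round(d,3),np.round(w,2)
def P(xc,zc,th,gap=0,y=-10.7): t=np.radians(th); return np.array([xc+(43+gap)*np.sin(t),y,zc+(43+gap)*np.cos(t)])
def rep():
    s,r=tool(); f=RC.inv().apply(s["ft_force"]); 
    th=np.degrees(((want(0)).inv()*r).as_rotvec())
    print("t",s["t"],"C",np.round(toC(s["position"]),2),"turn",np.round(th,2),"F(cradle)",np.round(f,2),"gap",round(s["finger_gap"],3))
E
python3 - <<'E'
from h import *
rep(); print(goto(np.array([-110,-10.7,230]),0), goto(P(-81.3,45,-28,40),-28))
m=bot.camera_model("side"); d=m["pose"][:3,:3]@(np.linalg.inv(m["intrinsics"])@[20,330,1]*[1,-1,-1]); o=m["pose"][:3,3]; print("teal",o-d*o[2]/d[2])
E
```

```text
t 0.1 C [-325.45  652.42  230.42] turn [9.00e-02 1.00e-02 2.32e+01] F(cradle) [ 0.63 -0.23 -0.02] gap 1.002
(array([-45.926, -52.462,   0.131]), array([-9.00e-02, -1.00e-02, -2.32e+01])) (array([-44.981, -52.849,  11.303]), array([ -5.76, -27.63, -22.71]))
teal [29.99068919  3.89461864  0.        ]
```

>>> arm_command --targets '[[[-2.3,-2.62,0],[0,0,0],0],[[-2.3,-2.62,0],[0,0,0],0],[[-2.3,-2.62,0],[0,0,0],0],[[-2.3,-2.62,0],[0,0,0],0],[[-2.3,-2.62,0],[0,0,0],0],[[-2.3,-2.62,0],[0,0,0],0],[[-2.3,-2.62,0],[0,0,0],0],[[-2.3,-2.62,0],[0,0,0],0],[[-2.3,-2.62,0],[0,0,0],0],[[-2.3,-2.62,0],[0,0,0],0],[[-2.3,-2.62,0],[0,0,0],0],[[-2.3,-2.62,0],[0,0,0],0],[[-2.3,-2.62,0],[0,0,0],0],[[-2.3,-2.62,0],[0,0,0],0],[[-2.3,-2.62,0],[0,0,0],0],[[-2.3,-2.62,0],[0,0,0],0],[[-2.3,-2.62,0],[0,0,0],0],[[-2.3,-2.62,0],[0,0,0],0],[[-2.3,-2.62,0],[0,0,0],0],[[-2.3,-2.62,0],[0,0,0],0]]' --newtons 30

```text
t: 1.77
position: [476.8, 18.6, 231.2]
eef_rot: [-0.0, 0.112, 0.994, 0.0]
ft_force: [0.2, 0.1, -0.0]
finger_gap: 0.001
grasp_force: 0.0
```

>>> arm_command --targets '[[[0,0,0],[0,0,-5.8],0],[[0,0,0],[0,0,-5.8],0],[[0,0,0],[0,0,-5.8],0],[[0,0,0],[0,0,-5.8],0],[[0,0,0],[0,-5.6,0],0],[[0,0,0],[0,-5.6,0],0],[[0,0,0],[0,-5.6,0],0],[[0,0,0],[0,-5.6,0],0],[[0,0,0],[0,-5.6,0],0],[[0,0,0],[0,0,0],0],[[0,0,0],[0,0,0],0]]'

```text
t: 2.68
position: [475.5, 20.2, 231.0]
eef_rot: [0.24, -0.087, 0.967, 0.022]
ft_force: [0.2, 0.3, 0.3]
finger_gap: -0.002
grasp_force: 0.0
```

Run:
```python
from h import *
rep(); print(goto(P(-81.3,45,-28,15),-28)); print(bot.sense()["q"])
```

```text
t 2.6833 C [-109.87   -9.82  230.99] turn [-4.000e-02 -2.785e+01  2.000e-02] F(cradle) [0.28 0.23 0.3 ] gap -0.002
(array([ 6.177, -0.098, 11.98 ]), array([ 0.04, -0.15, -0.03]))
[-0.4688032  -0.06359324  0.37893313  2.36713672 -0.06280223  0.35020365
  1.71937588]
```

>>> arm_command --targets '[[[0.62,0,1.2],[0,0,0],0],[[0.62,0,1.2],[0,0,0],0],[[0.62,0,1.2],[0,0,0],0],[[0.62,0,1.2],[0,0,0],0],[[0.62,0,1.2],[0,0,0],0],[[0.62,0,1.2],[0,0,0],0],[[0.62,0,1.2],[0,0,0],0],[[0.62,0,1.2],[0,0,0],0],[[0.62,0,1.0],[0,0,0],0],[[0.62,0,0.9],[0,0,0],0],[[0,0,0],[0,0,0],0],[[0,0,0],[0,0,0],0]]'

```text
t: 3.68
position: [482.3, 21.4, 125.8]
eef_rot: [0.231, -0.09, 0.968, 0.026]
ft_force: [0.3, -0.2, 0.2]
finger_gap: 0.005
grasp_force: 0.0
```

Run:
```python
from h import *
rep(); print(goto(P(-81.3,45,-28,0),-28)); print(bot.sense()["q"])
```

```text
t 3.6833 C [-102.92   -9.82  125.85] turn [ -0.55 -26.89  -0.36] F(cradle) [ 0.21 -0.27  0.2 ] gap 0.005
(array([ 1.812, -0.123,  3.888]), array([ 0.62, -1.11,  0.21]))
[-0.43568583  0.20961469  0.39749778  2.43458669 -1.26794502  0.15004154
  2.92252356]
```

Near the joint limits with that tilt, so I'll back up and use a smaller tilt (-14°).

>>> arm_command --targets '[[[-0.3,0,-1.2],[0,0,0],0],[[-0.3,0,-1.2],[0,3,0],0],[[-0.3,0,-1.2],[0,5,0],0],[[0,0,0],[0,5,0],0],[[0,0,0],[0,0,0],0],[[0,0,0],[0,0,0],0]]'

```text
t: 4.18
position: [480.4, 26.5, 149.2]
eef_rot: [0.157, -0.096, 0.983, 0.026]
ft_force: [-1.0, -0.7, 0.2]
finger_gap: -0.002
grasp_force: 0.0
```

Run:
```python
from h import *
rep(); print(goto(P(-81.3,45,-14,6),-14)); print(bot.sense()["q"])
```

```text
t 4.1833 C [-103.91   -4.54  149.17] turn [ -1.4  -18.3   -0.86] F(cradle) [-1.13 -0.47  0.16] gap -0.002
(array([ 0.764, -0.759,  5.696]), array([1.49, 4.3 , 0.68]))
[-0.78583734  0.20518254  0.78180376  2.33641351 -0.57796381  0.40067039
  2.23494287]
```

>>> arm_command --targets '[[[0,0,0],[1.5,4.3,0.7],0],[[0.03,-0.06,0.5],[0,0,0],0],[[0.03,-0.06,0.5],[0,0,0],0],[[0.03,-0.06,0.5],[0,0,0],0],[[0.03,-0.06,0.5],[0,0,0],0],[[0.03,-0.06,0.5],[0,0,0],0],[[0.03,-0.06,0.5],[0,0,0],0],[[0.03,-0.06,0.5],[0,0,0],0],[[0.03,-0.06,0.5],[0,0,0],0],[[0.03,-0.06,0.5],[0,0,0],0],[[0.03,-0.06,0.5],[0,0,0],0],[[0,0,0],[0,0,0],0],[[0,0,0],[0,0,0],0]]'

```text
t: 5.27
position: [488.8, 20.8, 98.8]
eef_rot: [0.119, -0.086, 0.989, 0.011]
ft_force: [0.7, 0.2, 0.7]
finger_gap: 0.002
grasp_force: 0.0
```

Run:
```python
from h import *
rep(); print(goto(P(-81.3,45,-14,0),-14)); print(bot.sense()["q"])
```

```text
t 5.2667 C [-96.69 -11.64  98.78] turn [-1.000e-02 -1.375e+01  3.300e-01] F(cradle) [0.7  0.08 0.71] gap 0.002
(array([-0.197,  0.096,  1.29 ]), array([-0.03, -0.25, -0.33]))
[-0.66814489  0.36116296  0.66728432  2.29435398 -0.68799798  0.39751339
  2.30325166]
```

>>> arm_command --targets '[[[-0.02,0.01,0.08],[0,0,0],0],[[-0.02,0.01,0.08],[0,0,0],0],[[-0.02,0.01,0.08],[0,0,0],0],[[-0.02,0.01,0.08],[0,0,0],0],[[-0.02,0.01,0.08],[0,0,0],0],[[-0.02,0.01,0.08],[0,0,0],0],[[-0.02,0.01,0.08],[0,0,0],0],[[-0.02,0.01,0.08],[0,0,0],0],[[-0.02,0.01,0.08],[0,0,0],0],[[-0.02,0.01,0.08],[0,0,0],0],[[0,0,0.05],[0,0,0],0],[[0,0,0.05],[0,0,0],0],[[0,0,0.05],[0,0,0],0],[[0,0,0.05],[0,0,0],0],[[0,0,0.05],[0,0,0],0],[[0,0,0],[0,0,0],0]]'

```text
t: 6.6
position: [493.1, 22.7, 89.3]
eef_rot: [0.119, -0.086, 0.989, 0.011]
ft_force: [-0.9, 0.2, -0.1]
finger_gap: 0.002
grasp_force: 0.0
```

Run:
```python
from h import *
rep(); print(goto(P(-81.3,45,-14,0),-14))
```

```text
t 6.6 C [-92.1  -10.46  89.31] turn [ -0.02 -13.78   0.32] F(cradle) [-0.86  0.32 -0.06] gap 0.002
(array([ 0.023, -0.024,  0.26 ]), array([-0.02, -0.22, -0.32]))
```

>>> arm_command --targets '[[[0,0,0.03],[0,0,0],0],[[0,0,0.03],[0,0,0],0],[[0,0,0.03],[0,0,0],0],[[0,0,0.03],[0,0,0],0],[[0,0,0.03],[0,0,0],0],[[0,0,0],[0,0,0],0]]'

```text
t: 7.1
position: [493.5, 22.8, 87.9]
eef_rot: [0.12, -0.086, 0.989, 0.011]
ft_force: [0.3, 0.4, -0.9]
finger_gap: -0.001
grasp_force: 0.0
```

>>> arm_command --targets '[[[0,0,0.03],[0,0,0],0],[[0,0,0],[0,0,0],0],[[0,0,0],[0,0,0],0]]'

```text
t: 7.35
position: [493.5, 22.8, 87.6]
eef_rot: [0.12, -0.086, 0.989, 0.011]
ft_force: [-0.5, -0.1, -0.3]
finger_gap: 0.0
grasp_force: 0.0
```

>>> arm_command --targets '[[[0,0,0.03],[0,0,0],0],[[0,0,0],[0,0,0],0],[[0,0,0],[0,0,0],0]]'

```text
t: 7.6
position: [493.6, 22.8, 87.3]
eef_rot: [0.12, -0.086, 0.989, 0.011]
ft_force: [-0.9, -0.8, 0.3]
finger_gap: 0.001
grasp_force: 0.0
```

>>> arm_command --targets '[[[0,0,0.03],[0,0,0],0],[[0,0,0],[0,0,0],0],[[0,0,0],[0,0,0],0]]'

```text
t: 7.85
position: [493.7, 22.8, 87.0]
eef_rot: [0.12, -0.086, 0.989, 0.011]
ft_force: [-0.7, -0.4, -0.3]
finger_gap: -0.003
grasp_force: 0.0
```

>>> arm_command --targets '[[[0,0,0.03],[0,0,0],0],[[0,0,0],[0,0,0],0],[[0,0,0],[0,0,0],0]]'

```text
t: 8.1
position: [493.7, 22.8, 86.7]
eef_rot: [0.12, -0.086, 0.989, 0.011]
ft_force: [-0.1, -0.6, -0.1]
finger_gap: 0.002
grasp_force: 0.0
```

>>> arm_command --targets '[[[0,0,0.03],[0,0,0],0],[[0,0,0],[0,0,0],0],[[0,0,0],[0,0,0],0]]'

```text
t: 8.35
position: [494.0, 22.9, 86.6]
eef_rot: [0.12, -0.086, 0.989, 0.011]
ft_force: [0.1, -0.3, 1.9]
finger_gap: -0.003
grasp_force: 0.8
```

>>> arm_command --targets '[[[0,0,0.02],[0,0,0],0],[[0,0,0],[0,0,0],0],[[0,0,0],[0,0,0],0]]'

```text
t: 8.6
position: [494.2, 23.0, 86.5]
eef_rot: [0.12, -0.086, 0.989, 0.011]
ft_force: [-0.3, -0.4, 3.4]
finger_gap: -0.002
grasp_force: 2.3
```

Run:
```python
from h import *
rep()
```

```text
t 8.6 C [-90.96 -10.44  86.54] turn [ -0.02 -13.83   0.32] F(cradle) [-0.39 -0.34  3.39] gap -0.002
```

>>> arm_command --targets '[[[-0.075,0,0.01],[0,0.5,0],0],[[-0.151,0,0.018],[0,1,0],0],[[-0.151,0,0.017],[0,1,0],0],[[-0.151,0,0.015],[0,1,0],0],[[-0.151,0,0.014],[0,1,0],0],[[0,0,0],[0,0,0],0]]'

```text
t: 9.1
position: [501.8, 24.4, 87.3]
eef_rot: [0.081, -0.087, 0.993, 0.007]
ft_force: [-0.8, 0.8, 7.4]
finger_gap: 0.004
grasp_force: 3.5
```

Run:
```python
from h import *
rep()
```

```text
t 9.1 C [-83.23 -10.34  87.32] turn [-0.01 -9.33  0.27] F(cradle) [-0.65  0.93  7.4 ] gap 0.004
```

>>> arm_command --targets '[[[-0.152,0,0.008],[0,1,0],0],[[-0.152,0,0.008],[0,1,0],0],[[-0.152,0,0.008],[0,1,0],0],[[-0.152,0,0.007],[0,1,0],0],[[-0.153,0,0.006],[0,1,0],0],[[0,0,0],[0,0,0],0]]'

```text
t: 9.6
position: [509.0, 25.9, 87.8]
eef_rot: [0.038, -0.088, 0.995, 0.004]
ft_force: [-0.5, 2.0, 6.9]
finger_gap: -0.001
grasp_force: 3.8
```

>>> arm_command --targets '[[[-0.153,0,0.005],[0,1,0],0],[[-0.153,0,0.004],[0,1,0],0],[[-0.153,0,0.003],[0,1,0],0],[[-0.153,0,0.001],[0,1,0],0],[[0,0,0],[0,0,0],0]]'

```text
t: 10.02
position: [514.9, 27.1, 88.0]
eef_rot: [0.003, -0.088, 0.996, 0.001]
ft_force: [-0.4, 1.4, 8.6]
finger_gap: -0.002
grasp_force: 4.1
```

Run:
```python
from h import *
rep()
```

```text
t 10.0167 C [-69.87 -10.06  87.95] turn [-0.08 -0.33  0.27] F(cradle) [-0.18  1.43  8.64] gap -0.002
```

>>> arm_command --targets '[[[-0.153,0,-0.003],[0,1,0],0],[[-0.153,0,-0.005],[0,1,0],0],[[-0.153,0,-0.006],[0,1,0],0],[[-0.153,0,-0.007],[0,1,0],0],[[-0.152,0,-0.008],[0,1,0],0],[[0,0,0],[0,0,0],0]]'

```text
t: 10.52
position: [522.3, 28.6, 87.9]
eef_rot: [-0.041, -0.088, 0.995, -0.003]
ft_force: [0.1, 2.1, 7.2]
finger_gap: 0.002
grasp_force: 3.8
```

>>> arm_command --targets '[[[-0.152,0,-0.008],[0,1,0],0],[[-0.152,0,-0.01],[0,1,0],0],[[-0.152,0,-0.011],[0,1,0],0],[[-0.152,0,-0.012],[0,1,0],0],[[-0.152,0,-0.014],[0,1,0],0],[[0,0,0],[0,0,0],0]]'

```text
t: 11.02
position: [529.7, 30.1, 87.5]
eef_rot: [-0.084, -0.087, 0.993, -0.006]
ft_force: [0.1, 4.0, 7.9]
finger_gap: -0.003
grasp_force: 3.7
```

Run:
```python
from h import *
rep()
```

```text
t 11.0167 C [-54.72  -9.74  87.49] turn [-0.15  9.69  0.25] F(cradle) [0.78 3.93 7.86] gap -0.003
```

>>> arm_command --targets '[[[-0.152,0.01,-0.015],[0,1,0],0],[[-0.151,0.01,-0.016],[0,1,0],0],[[-0.151,0.01,-0.017],[0,1,0],0],[[-0.151,0.01,-0.019],[0,1,0],0],[[-0.151,0.01,-0.02],[0,1,0],0],[[-0.1,0.01,-0.014],[0,0.7,0],0],[[0,0,0],[0,0,0],0]]'

```text
t: 11.6
position: [538.0, 31.8, 86.7]
eef_rot: [-0.133, -0.087, 0.987, -0.011]
ft_force: [1.1, 2.1, 5.7]
finger_gap: 0.0
grasp_force: 3.3
```

Run:
```python
from h import *
rep()
```

```text
t 11.6 C [-46.32  -9.55  86.68] turn [-0.15 15.39  0.26] F(cradle) [1.51 1.89 5.72] gap 0.0
```

>>> arm_command --targets '[[[0,0,-0.03],[0,0,0],0],[[0,0,-0.03],[0,0,0],0],[[0,0,-0.3],[0,0,0],0],[[0,0,-1],[0,0,0],0],[[0,0,-1.5],[0,0,0],0],[[0,0,-1],[0,-6,0],0],[[1,0,0],[0,-6,0],0],[[1,0,0],[0,-6,0],0],[[1,0,0],[0,-6,0],0],[[0,0,0],[0,-5,0],0],[[0,0,0],[0,0,0],0]]'

```text
t: 12.52
position: [513.7, 27.1, 125.3]
eef_rot: [0.117, -0.085, 0.989, 0.012]
ft_force: [-0.1, -0.1, -0.7]
finger_gap: -0.0
grasp_force: 0.0
```

Run:
```python
from h import *
rep(); im=bot.get_image("side"); cv2.imwrite("pics/s1.png",cv2.resize(im[110:290,160:400],None,fx=3.3,fy=3.3,interpolation=cv2.INTER_CUBIC))
rep(); print(bot.sense()["q"],goto(P(-57.7,45,-14,8),-14))
```

```text
t 12.5167 C [-71.1   -9.89 125.31] turn [ -0.21 -13.55   0.48] F(cradle) [-0.09 -0.12 -0.74] gap -0.0
t 12.5667 C [-68.53  -9.8  126.01] turn [ -0.18 -13.52   0.41] F(cradle) [0.96 0.08 0.28] gap -0.0
[-0.73874039  0.35917552  0.75021438  2.21878775 -0.61184834  0.49137279
  2.21423211] (array([ 0.883, -0.103,  3.029]), array([ 0.13, -0.48, -0.43]))
```

View pics/s1.png

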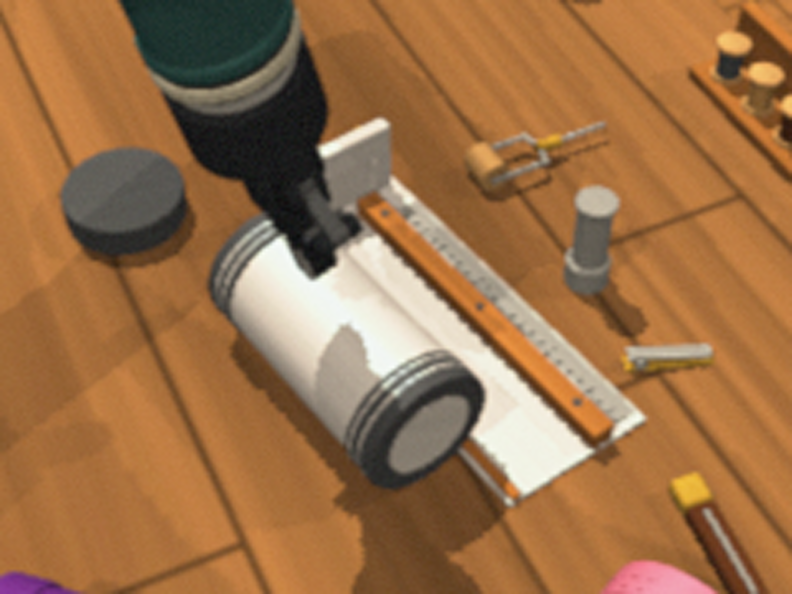

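The gripper is above the tube, the near cap's face is centred at crop (430,430), and the tube stands just before the front rail. I fit its pose from this picture.

Run:
```python
from h import *
pts=np.array([(484,390),(474,432),(450,463),(415,483),(385,488),(357,474),(345,458),(225,312),(212,287),(216,262),(240,230),(275,211),(442,347),(470,360)],float)/3.3+[160,110]
for z in(45.,):
    t,f=fit_tube("side",pts,[520,27,.18],z); print(t,f,toC([t[0],t[1],z]),t[2]-C[2])
pts0=np.array([(356,310),(352,345),(325,380),(290,400),(255,407),(240,392),(112,238),(98,215),(103,190),(130,158),(165,140),(200,143),(300,262),(340,285)],float)/3+[180,130]
```

```text
[5.27431329e+02 2.70750902e+01 2.05236428e-01] 0.10541121436247547 [-57.54793092 -12.34152172  45.        ] 0.025236428002352734
```

>>> arm_command --targets '[[[0.22,-0.02,0.75],[0,0,0],0],[[0.22,-0.02,0.75],[0,0,0],0],[[0.22,-0.02,0.75],[0,0,0],0],[[0.22,-0.02,0.75],[0,0,0],0],[[0,0,0.08],[0,0,0],0],[[0,0,0.08],[0,0,0],0],[[0,0,0.08],[0,0,0],0],[[0,0,0.08],[0,0,0],0],[[0,0,0],[0,0,0],0],[[0,0,0],[0,0,0],0]]'

```text
t: 13.4
position: [517.8, 27.0, 91.6]
eef_rot: [0.118, -0.087, 0.989, 0.011]
ft_force: [0.1, -0.0, 0.0]
finger_gap: 0.004
grasp_force: 0.0
```

Run:
```python
from h import *
rep(); print(goto(P(-57.7,45,-14,0),-14))
```

```text
t 13.4 C [-67.02 -10.74  91.56] turn [ -0.02 -13.61   0.31] F(cradle) [ 0.13 -0.07  0.04] gap 0.004
(array([0.219, 0.002, 0.444]), array([-0.01, -0.39, -0.31]))
```

>>> arm_command --targets '[[[0.1,0,0],[0,0,0],0],[[0.12,0,0.04],[0,0,0],0],[[0,0,0.05],[0,0,0],0],[[0,0,0.05],[0,0,0],0],[[0,0,0.05],[0,0,0],0],[[0,0,0.05],[0,0,0],0],[[0,0,0.05],[0,0,0],0],[[0,0,0.05],[0,0,0],0],[[0,0,0.03],[0,0,0],0],[[0,0,0],[0,0,0],0]]'

```text
t: 14.23
position: [516.3, 26.6, 87.1]
eef_rot: [0.118, -0.086, 0.989, 0.011]
ft_force: [0.9, 1.3, 0.3]
finger_gap: 0.004
grasp_force: 0.0
```

>>> arm_command --targets '[[[0,0,0.03],[0,0,0],0],[[0,0,0],[0,0,0],0]]'

```text
t: 14.4
position: [516.4, 26.6, 86.8]
eef_rot: [0.118, -0.086, 0.989, 0.011]
ft_force: [0.1, -0.1, 0.7]
finger_gap: 0.0
grasp_force: 0.0
```

>>> arm_command --targets '[[[0,0,0.03],[0,0,0],0],[[0,0,0],[0,0,0],0]]'

```text
t: 14.57
position: [516.7, 26.7, 86.7]
eef_rot: [0.118, -0.086, 0.989, 0.011]
ft_force: [-0.5, 0.0, 0.2]
finger_gap: 0.001
grasp_force: 0.4
```

>>> arm_command --targets '[[[0,0,0.03],[0,0,0],0],[[0,0,0],[0,0,0],0]]'

```text
t: 14.73
position: [517.1, 26.7, 86.7]
eef_rot: [0.118, -0.086, 0.989, 0.011]
ft_force: [-1.1, 0.1, 3.8]
finger_gap: 0.002
grasp_force: 1.9
```

Run:
```python
from h import *
rep()
```

```text
t 14.7333 C [-67.81 -10.82  86.72] turn [ -0.03 -13.65   0.32] F(cradle) [-1.03  0.25  3.77] gap 0.002
```

>>> arm_command --targets '[[[-0.075,0,0.01],[0,0.5,0],0],[[-0.151,0,0.018],[0,1,0],0],[[-0.151,0,0.017],[0,1,0],0],[[0,0,0],[0,0,0],0]]'

```text
t: 15.07
position: [521.5, 27.7, 87.2]
eef_rot: [0.097, -0.087, 0.991, 0.009]
ft_force: [-0.8, 0.6, 6.1]
finger_gap: 0.001
grasp_force: 3.2
```

Run:
```python
from h import *
rep()
```

```text
t 15.0667 C [-63.25 -10.69  87.19] turn [ -0.   -11.15   0.28] F(cradle) [-0.7   0.72  6.15] gap 0.001
```

>>> arm_command --targets '[[[-0.151,0,0.014],[0,1,0],0],[[0,0,0],[0,0,0],0]]'

```text
t: 15.23
position: [522.7, 27.9, 87.3]
eef_rot: [0.088, -0.087, 0.992, 0.008]
ft_force: [-1.0, 1.1, 7.1]
finger_gap: -0.001
grasp_force: 3.5
```

>>> arm_command --targets '[[[-0.151,0,0.012],[0,1,0],0],[[0,0,0],[0,0,0],0]]'

```text
t: 15.4
position: [524.0, 28.2, 87.4]
eef_rot: [0.079, -0.087, 0.993, 0.007]
ft_force: [-0.5, 0.7, 8.4]
finger_gap: -0.001
grasp_force: 3.8
```

>>> arm_command --targets '[[[-0.075,0,0.0],[0,0.5,0],0],[[0,0,0],[0,0,0],0]]'

```text
t: 15.57
position: [524.4, 28.2, 87.4]
eef_rot: [0.075, -0.087, 0.993, 0.007]
ft_force: [-0.5, 2.2, 6.5]
finger_gap: 0.003
grasp_force: 3.6
```

>>> arm_command --targets '[[[-0.075,0,0.0],[0,0.5,0],0],[[0,0,0],[0,0,0],0]]'

```text
t: 15.73
position: [525.0, 28.4, 87.5]
eef_rot: [0.071, -0.087, 0.994, 0.007]
ft_force: [-0.9, 1.9, 6.7]
finger_gap: 0.001
grasp_force: 3.4
```

>>> arm_command --targets '[[[-0.075,0,0.0],[0,0.5,0],0],[[-0.075,0,0.0],[0,0.5,0],0],[[0,0,0],[0,0,0],0]]'

```text
t: 15.98
position: [526.4, 28.6, 87.6]
eef_rot: [0.062, -0.087, 0.994, 0.006]
ft_force: [-0.2, 0.6, 7.1]
finger_gap: -0.002
grasp_force: 3.2
```

Run:
```python
from h import *
rep()
```

```text
t 15.9833 C [-58.31 -10.62  87.57] turn [-0.06 -7.14  0.3 ] F(cradle) [-0.13  0.65  7.14] gap -0.002
```

>>> arm_command --targets '[[[-0.075,0,-0.005],[0,0.5,0],0],[[-0.075,0,-0.01],[0,0.5,0],0],[[0,0,0],[0,0,0],0]]'

```text
t: 16.23
position: [527.5, 28.9, 87.7]
eef_rot: [0.053, -0.087, 0.995, 0.005]
ft_force: [-1.1, 1.6, 4.9]
finger_gap: -0.005
grasp_force: 2.8
```

>>> arm_command --targets '[[[-0.074,0,-0.01],[0,0.5,0],0],[[-0.074,0,-0.01],[0,0.5,0],0],[[0,0,0],[0,0,0],0]]'

```text
t: 16.48
position: [528.7, 29.1, 87.8]
eef_rot: [0.044, -0.087, 0.995, 0.004]
ft_force: [-2.4, 1.8, 3.3]
finger_gap: 0.003
grasp_force: 2.1
```

Run:
```python
from h import *
rep()
```

```text
t 16.4833 C [-55.96 -10.53  87.84] turn [-0.06 -5.01  0.29] F(cradle) [-2.    2.17  3.29] gap 0.003
```

>>> arm_command --targets '[[[0,0,0.02],[0,0,0],0],[[-0.073,0,0.0],[0,0.5,0],0],[[-0.073,0,-0.01],[0,0.5,0],0],[[0,0,0],[0,0,0],0]]'

```text
t: 16.82
position: [530.3, 29.6, 88.1]
eef_rot: [0.035, -0.087, 0.996, 0.004]
ft_force: [-2.0, 2.5, 6.4]
finger_gap: -0.003
grasp_force: 3.1
```

Run:
```python
from h import *
rep()
```

```text
t 16.8167 C [-54.3  -10.34  88.1 ] turn [-0.09 -4.04  0.29] F(cradle) [-1.55  2.86  6.38] gap -0.003
```

>>> arm_command --targets '[[[-0.073,0.005,-0.016],[0,0.5,0],0],[[-0.073,0.005,-0.016],[0,0.5,0],0],[[-0.073,0.005,-0.016],[0,0.5,0],0],[[-0.073,0.005,-0.016],[0,0.5,0],0],[[0,0,0],[0,0,0],0]]'

```text
t: 17.23
position: [534.0, 29.4, 88.8]
eef_rot: [0.018, -0.087, 0.996, 0.001]
ft_force: [0.5, 0.9, -0.1]
finger_gap: 0.001
grasp_force: 0.0
```

Run:
```python
from h import *
rep()
```

```text
t 17.2333 C [-50.68 -11.28  88.84] turn [ 0.03 -2.11  0.31] F(cradle) [ 0.6  0.8 -0.1] gap 0.001
```

Contact was lost on the way up, so I look where the tube went.

>>> arm_command --targets '[[[0,0,-1],[0,0,0],0],[[0,0,-2],[0,0,0],0]]'

```text
t: 17.4
position: [530.7, 29.0, 117.9]
eef_rot: [0.016, -0.087, 0.996, 0.001]
ft_force: [0.3, 0.4, 0.7]
finger_gap: 0.001
grasp_force: 0.0
```

Run:
```python
from h import *
im=bot.get_image("side"); rep(); cv2.imwrite("pics/s2.png",cv2.resize(im[110:290,160:400],None,fx=3.3,fy=3.3,interpolation=cv2.INTER_CUBIC))
im2=bot.get_image("side"); print(cv2.absdiff(im,im2)[200:290,200:330].mean())
```

```text
t 17.45 C [-51.31 -11.89 122.18] turn [-0.01 -2.25  0.4 ] F(cradle) [ 0.99 -0.27  2.34] gap -0.001
4.98974358974359
```

View pics/s2.png

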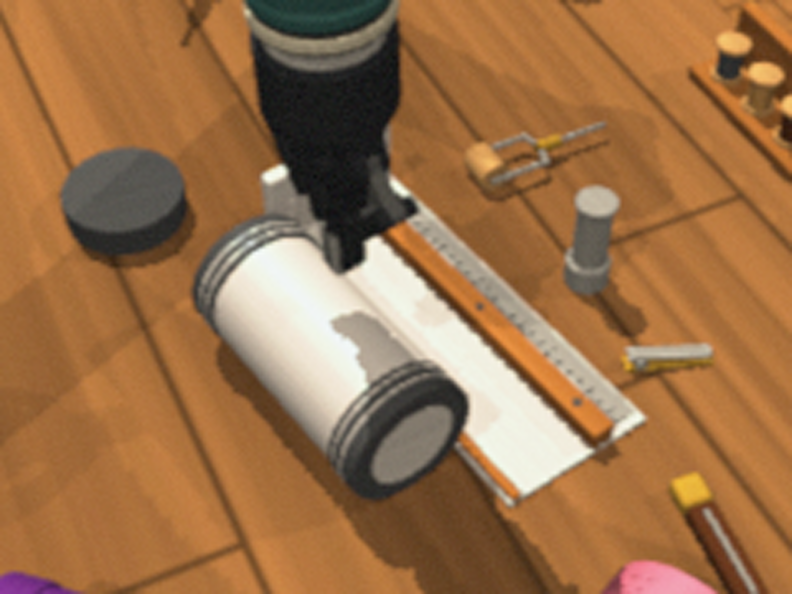

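The tube rolled back a little: its near face is now at crop (412,443), before that (430,430). I check whether it is still moving.

>>> arm_command --targets '[[[1,0,0],[0,-3,0],0],[[1,0,0],[0,-3,0],0],[[1,0,0],[0,-3,0],0],[[0,0,0],[0,-3,0],0],[[0,0,0],[0,0,0],0],[[0,0,0],[0,0,0],0]]'

```text
t: 18.0
position: [502.6, 24.4, 116.6]
eef_rot: [0.122, -0.086, 0.989, 0.012]
ft_force: [0.4, 0.1, 0.4]
finger_gap: -0.002
grasp_force: 0.0
```

```bash
cat >> h.py <<'E'
def face(im): # centroid of near cap's grey disc, full px, by ellipse fit of brightest blob inside dark cap
    g=cv2.cvtColor(im,cv2.COLOR_BGR2HSV); ok=((g[...,1]<70)&(g[...,2]>95)&(g[...,2]<190)).astype(np.uint8)
    n,l,s,c=cv2.connectedComponentsWithStats(cv2.morphologyEx(ok,cv2.MORPH_OPEN,np.ones((3,3))))
    return [(np.round(c[i],2).tolist(),s[i].tolist()) for i in range(1,n) if 300<s[i,4]<1500 and 200<c[i][0]<330 and 190<c[i][1]<300]
def locate(u,zc,L=-90.,n="side"): # px of near face centre -> world of that point at height zc
    m=bot.camera_model(n); d=m["pose"][:3,:3]@(np.linalg.inv(m["intrinsics"])@[u[0],u[1],1]*[1,-1,-1]); o=m["pose"][:3,3]
    return o+d*(zc-o[2])/d[2]
E
python3 - <<'E'
from h import *
im=cv2.imread("pics/side0.png"); 
for nm,i in (("start",im),("now",bot.get_image("side"))):
    for c,s in face(i): print(nm,c,s,toC(locate(c,45))+[0,90,0])
rep(); cv2.imwrite("pics/s3.png",i)
# s1/s2 (crops shrunk back)
for f in("s1","s2"):
    a=cv2.resize(cv2.imread(f"pics/{f}.png"),(240,180),interpolation=cv2.INTER_AREA); b=np.zeros_like(im); b[110:290,160:400]=a
    for c,s in face(b): print(f,c,s,toC(locate(c,45))+[0,90,0])
E
```

```text
start [241.2, 228.25] [221, 205, 44, 43, 371] [-115.19656188   74.12725077   45.        ]
start [280.31, 246.67] [269, 236, 24, 23, 335] [-77.2766445   -9.62798979  45.        ]
now [255.0, 224.12] [242, 210, 27, 34, 505] [-86.45583048  66.55215107  45.        ]
now [275.52, 249.72] [264, 239, 24, 23, 351] [-89.09883666 -10.02796548  45.        ]
t 18.05 C [-81.51 -10.69 116.78] turn [ -0.02 -14.11   0.33] F(cradle) [ 0.88  0.35 -0.22] gap 0.0
s1 [257.0, 223.03] [230, 201, 46, 42, 640] [-81.53751232  66.5179499   45.        ]
s1 [289.47, 240.97] [278, 230, 24, 23, 338] [-54.48134908  -9.1100418   45.        ]
s2 [248.7, 227.67] [225, 204, 49, 42, 384] [-101.97613362   66.40647323   45.        ]
s2 [284.45, 244.17] [273, 233, 24, 23, 340] [-67.14312234  -9.54363518  45.        ]
```

Run:
```python
from h import *
for k in range(6):
    t=bot.sense()["t"]; c=[c for c,s in face(bot.get_image("side")) if c[0]>262]; print(t,c,[np.round(toC(locate(x,45)),1)[0] for x in c])
p=cv2.imread("pics/top0.png")
for u in[(323,335),(354,364),(383,270)]: print("purple",toC(locate(u,40,n="top")))
```

```text
18.05 [[275.28, 249.8]] [np.float64(-89.6)]
18.1 [[275.08, 249.94]] [np.float64(-90.1)]
18.15 [[275.01, 250.01]] [np.float64(-90.3)]
18.2 [[275.02, 250.02]] [np.float64(-90.3)]
18.25 [[274.95, 250.04]] [np.float64(-90.4)]
18.3 [[274.95, 250.04]] [np.float64(-90.4)]
purple [-299.04342112  -56.89482584   40.        ]
purple [-364.39913344 -108.5387546    40.        ]
purple [-190.71288726 -199.13306017   40.        ]
```

It has come to rest by itself, about 94 mm in front of the cradle origin. I'll roll it again and press harder on the climb.

Run:
```python
from h import *
rep(); print(goto(P(-93.9,45,-14,3),-14)); print(bot.sense()["q"])
```

```text
t 18.35 C [-81.75 -10.61 116.21] turn [  0.02 -14.08   0.29] F(cradle) [-0.67 -0.64  0.75] gap 0.003
(array([ 2.905, -0.021,  2.012]), array([-0.06,  0.08, -0.28]))
[-0.72397424  0.35213167  0.72983887  2.25941655 -0.64549314  0.44421559
  2.25566475]
```

>>> arm_command --targets '[[[0.7,0,0.4],[0,0,0],0],[[0.7,0,0.4],[0,0,0],0],[[0.7,0,0.4],[0,0,0],0],[[0.7,0,0.4],[0,0,0],0],[[0.1,0,0.2],[0,0,0],0],[[0,0,0.1],[0,0,0],0],[[0,0,0.05],[0,0,0],0],[[0,0,0],[0,0,0],0]]'

```text
t: 19.02
position: [480.2, 20.3, 90.4]
eef_rot: [0.122, -0.086, 0.989, 0.011]
ft_force: [0.0, -0.3, 0.5]
finger_gap: -0.001
grasp_force: 0.0
```

Run:
```python
from h import *
rep(); print(goto(P(-93.9,45,-14,0),-14)); print(bot.sense()["q"])
```

```text
t 19.0167 C [-105.23  -10.55   90.39] turn [-1.000e-02 -1.412e+01  3.300e-01] F(cradle) [-0.05 -0.32  0.48] gap -0.001
(array([-0.   , -0.015,  0.379]), array([-0.03,  0.12, -0.32]))
[-0.64785155  0.36290583  0.64041368  2.32052542 -0.73700553  0.36290252
  2.35235583]
```

>>> arm_command --targets '[[[0,0,0.05],[0,0,0],0],[[0,0,0.05],[0,0,0],0],[[0,0,0.05],[0,0,0],0],[[0,0,0.05],[0,0,0],0],[[0,0,0.05],[0,0,0],0],[[0,0,0.04],[0,0,0],0],[[0,0,0.04],[0,0,0],0],[[0,0,0],[0,0,0],0]]'

```text
t: 19.68
position: [480.5, 20.6, 87.0]
eef_rot: [0.122, -0.086, 0.989, 0.011]
ft_force: [-0.6, 0.6, -0.1]
finger_gap: -0.002
grasp_force: 0.0
```

>>> arm_command --targets '[[[0,0,0.04],[0,0,0],0],[[0,0,0],[0,0,0],0]]'

```text
t: 19.85
position: [480.6, 20.6, 86.7]
eef_rot: [0.122, -0.086, 0.989, 0.011]
ft_force: [-0.2, 0.7, 0.4]
finger_gap: -0.004
grasp_force: 0.0
```

>>> arm_command --targets '[[[0,0,0.04],[0,0,0],0],[[0,0,0],[0,0,0],0]]'

```text
t: 20.02
position: [481.2, 20.6, 86.6]
eef_rot: [0.123, -0.086, 0.989, 0.011]
ft_force: [0.0, 0.4, 2.6]
finger_gap: 0.001
grasp_force: 1.2
```

Contact again. I press a little more and roll.

>>> arm_command --targets '[[[0,0,0.02],[0,0,0],0],[[-0.075,0.001,0.01],[0,0.5,0],0],[[-0.151,0.002,0.018],[0,1,0],0],[[-0.151,0.002,0.017],[0,1,0],0],[[-0.151,0.002,0.015],[0,1,0],0],[[-0.151,0.002,0.014],[0,1,0],0],[[-0.152,0.002,0.01],[0,1,0],0],[[-0.152,0.002,0.009],[0,1,0],0],[[-0.152,0.002,0.008],[0,1,0],0],[[-0.152,0.002,0.007],[0,1,0],0],[[-0.153,0.002,0.006],[0,1,0],0],[[0,0,0],[0,0,0],0]]'

```text
t: 21.02
position: [496.2, 23.7, 87.8]
eef_rot: [0.04, -0.088, 0.995, 0.004]
ft_force: [-0.5, 1.3, 6.9]
finger_gap: -0.001
grasp_force: 3.6
```

>>> arm_command --targets '[[[-0.153,0.004,0.005],[0,1,0],0],[[-0.153,0.004,0.003],[0,1,0],0],[[-0.153,0.004,0.001],[0,1,0],0],[[-0.153,0.004,-0.001],[0,1,0],0],[[-0.153,0.004,-0.002],[0,1,0],0],[[-0.153,0.004,-0.003],[0,1,0],0],[[-0.153,0.004,-0.005],[0,1,0],0],[[-0.153,0.004,-0.006],[0,1,0],0],[[-0.153,0.004,-0.007],[0,1,0],0],[[-0.153,0.004,-0.008],[0,1,0],0],[[0,0,0],[0,0,0],0]]'

```text
t: 21.93
position: [510.9, 26.7, 87.8]
eef_rot: [-0.047, -0.087, 0.995, -0.004]
ft_force: [0.1, 2.1, 7.2]
finger_gap: 0.004
grasp_force: 3.6
```

Run:
```python
from h import *
rep()
```

```text
t 21.9333 C [-73.88  -9.76  87.81] turn [-0.07  5.38  0.27] F(cradle) [0.47 2.07 7.21] gap 0.004
```

>>> arm_command --targets '[[[-0.153,0.006,-0.009],[0,1,0],0],[[-0.152,0.006,-0.01],[0,1,0],0],[[-0.152,0.006,-0.011],[0,1,0],0],[[-0.152,0.006,-0.013],[0,1,0],0],[[-0.152,0.006,-0.014],[0,1,0],0],[[-0.152,0.006,-0.015],[0,1,0],0],[[-0.152,0.006,-0.016],[0,1,0],0],[[-0.151,0.006,-0.018],[0,1,0],0],[[-0.151,0.006,-0.019],[0,1,0],0],[[-0.151,0.006,-0.02],[0,1,0],0],[[0,0,0],[0,0,0],0]]'

```text
t: 22.85
position: [525.6, 29.7, 86.6]
eef_rot: [-0.133, -0.087, 0.987, -0.011]
ft_force: [0.6, 1.6, 5.9]
finger_gap: -0.004
grasp_force: 3.2
```

>>> arm_command --targets '[[[-0.15,0.006,-0.021],[0,1,0],0],[[-0.15,0.006,-0.023],[0,1,0],0],[[-0.15,0.006,-0.024],[0,1,0],0],[[-0.149,0.006,-0.025],[0,1,0],0],[[-0.149,0.006,-0.026],[0,1,0],0],[[-0.149,0.006,-0.028],[0,1,0],0],[[-0.148,0.006,-0.029],[0,1,0],0],[[-0.148,0.006,-0.03],[0,1,0],0],[[-0.148,0.006,-0.031],[0,1,0],0],[[0,0,0],[0,0,0],0]]'

```text
t: 23.68
position: [538.9, 32.5, 84.3]
eef_rot: [-0.211, -0.086, 0.974, -0.018]
ft_force: [1.0, 0.3, 7.3]
finger_gap: -0.001
grasp_force: 3.4
```

Run:
```python
from h import *
rep()
```

```text
t 23.6833 C [-45.31  -9.09  84.28] turn [-0.09 24.45  0.26] F(cradle) [1.01 0.17 7.26] gap -0.001
```

>>> arm_command --targets '[[[0,0,-0.03],[0,0,0],0],[[0,0,-0.03],[0,0,0],0],[[0,0,-0.3],[0,0,0],0],[[0,0,-1],[0,0,0],0],[[0,0,-1.5],[0,0,0],0],[[0,0,-1],[0,-6.5,0],0],[[1,0,0],[0,-6.5,0],0],[[1,0,0],[0,-6.5,0],0],[[1,0,0],[0,-6.5,0],0],[[1,0,0],[0,-6.5,0],0],[[0,0,0],[0,-6,0],0],[[0,0,0],[0,0,0],0],[[0,0,0],[0,0,0],0]]'

```text
t: 24.77
position: [514.0, 28.5, 125.7]
eef_rot: [0.122, -0.086, 0.989, 0.012]
ft_force: [-0.1, -0.8, -0.3]
finger_gap: -0.005
grasp_force: 0.0
```

Run:
```python
from h import *
for k in range(2):
    t=bot.sense()["t"]; c=[c for c,s in face(bot.get_image("side")) if c[0]>262]; print(t,c,[np.round(toC(locate(x,45))+[-3.5,88.9,0],1) for x in c])
rep(); x=toC(locate(c[0],45))[0]-3.5; print(goto(P(x,45,-14,3),-14))
```

```text
24.7667 [[287.14, 242.4]] [array([-63.8, -10.3,  45. ])]
24.8167 [[287.14, 242.4]] [array([-63.8, -10.3,  45. ])]
t 24.8667 C [-68.04  -8.95 125.94] turn [ -0.02 -14.15   0.29] F(cradle) [-0.35 -0.22 -0.03] gap 0.0
(array([ 1.554, -0.182,  3.352]), array([-0.02,  0.15, -0.29]))
```

>>> arm_command --targets '[[[0.39,-0.04,0.75],[0,0,0],0],[[0.39,-0.04,0.75],[0,0,0],0],[[0.39,-0.04,0.75],[0,0,0],0],[[0.39,-0.04,0.75],[0,0,0],0],[[0,0,0.2],[0,0,0],0],[[0,0,0.1],[0,0,0],0],[[0,0,0.06],[0,0,0],0],[[0,0,0.05],[0,0,0],0],[[0,0,0.05],[0,0,0],0],[[0,0,0.05],[0,0,0],0],[[0,0,0],[0,0,0],0],[[0,0,0],[0,0,0],0]]'

```text
t: 25.87
position: [508.8, 25.7, 87.4]
eef_rot: [0.122, -0.087, 0.989, 0.011]
ft_force: [-0.1, 0.2, 0.2]
finger_gap: 0.001
grasp_force: 0.0
```

Run:
```python
from h import *
rep(); print(goto(P(-63.5,45,-14,0),-14))
```

```text
t 25.8667 C [-76.11 -10.33  87.4 ] turn [ -0.03 -14.1    0.31] F(cradle) [-0.11  0.19  0.16] gap 0.001
(array([-0.198, -0.036,  0.12 ]), array([-0.01,  0.1 , -0.31]))
```

>>> arm_command --targets '[[[0,0,0.04],[0,0,0],0],[[0,0,0.04],[0,0,0],0],[[0,0,0.03],[0,0,0],0],[[0,0,0],[0,0,0],0]]'

```text
t: 26.2
position: [509.2, 25.8, 86.3]
eef_rot: [0.122, -0.086, 0.989, 0.011]
ft_force: [-0.0, -0.7, 0.7]
finger_gap: -0.001
grasp_force: 0.5
```

>>> arm_command --targets '[[[0,0,0.04],[0,0,0],0],[[0,0,0],[0,0,0],0]]'

```text
t: 26.37
position: [509.8, 25.9, 86.3]
eef_rot: [0.123, -0.086, 0.989, 0.011]
ft_force: [-0.7, 0.3, 4.5]
finger_gap: 0.002
grasp_force: 2.2
```

>>> arm_command --targets '[[[0,0,0.03],[0,0,0],0],[[0,0,0],[0,0,0],0]]'

```text
t: 26.53
position: [510.3, 26.0, 86.3]
eef_rot: [0.123, -0.086, 0.989, 0.011]
ft_force: [-1.4, 0.7, 6.2]
finger_gap: 0.001
grasp_force: 3.5
```

>>> arm_command --targets '[[[-0.075,0.001,0.009],[0,0.5,0],0],[[-0.151,0.002,0.019],[0,1,0],0],[[-0.151,0.002,0.018],[0,1,0],0],[[-0.151,0.002,0.017],[0,1,0],0],[[-0.151,0.002,0.016],[0,1,0],0],[[-0.152,0.002,0.014],[0,1,0],0],[[-0.152,0.002,0.012],[0,1,0],0],[[-0.152,0.002,0.01],[0,1,0],0],[[-0.152,0.002,0.009],[0,1,0],0],[[0,0,0],[0,0,0],0]]'

```text
t: 27.37
position: [524.0, 28.8, 87.6]
eef_rot: [0.05, -0.087, 0.995, 0.005]
ft_force: [-1.4, 1.7, 10.0]
finger_gap: 0.007
grasp_force: 5.2
```

Run:
```python
from h import *
rep()
```

```text
t 27.3667 C [-60.66 -10.05  87.61] turn [-0.04 -5.73  0.27] F(cradle) [-1.11  1.93 10.03] gap 0.007
```

>>> arm_command --targets '[[[-0.152,0.003,0.004],[0,1,0],0],[[-0.152,0.003,0.002],[0,1,0],0],[[-0.1,0.003,0.0],[0,0.7,0],0],[[0,0,0],[0,0,0],0]]'

```text
t: 27.7
position: [527.7, 29.5, 87.8]
eef_rot: [0.026, -0.087, 0.996, 0.003]
ft_force: [-1.0, 2.4, 9.5]
finger_gap: -0.0
grasp_force: 4.8
```

Run:
```python
from h import *
rep()
```

```text
t 27.7 C [-56.88  -9.96  87.82] turn [-0.06 -3.03  0.27] F(cradle) [-0.59  2.58  9.51] gap -0.0
```

>>> arm_command --targets '[[[0,0,-0.03],[0,0,0],0],[[0,0,-0.03],[0,0,0],0],[[0,0,-0.1],[0,0,0],0],[[0,0,-0.5],[0,0,0],0],[[0.4,0,-0.5],[0,-5.5,0],0],[[0.4,-0.05,0],[0,-5.5,0],0],[[0,0,0],[0,0,0],0],[[0,0,0],[0,0,0],0]]'

```text
t: 28.37
position: [515.8, 26.7, 97.6]
eef_rot: [0.12, -0.086, 0.989, 0.012]
ft_force: [0.4, 0.5, 0.9]
finger_gap: -0.002
grasp_force: 0.0
```

Run:
```python
from h import *
c=[c for c,s in face(bot.get_image("side")) if c[0]>262]; print(c,[np.round(toC(locate(x,45))+[-3.5,88.9,0],1) for x in c])
rep(); print(goto(P(-53,45,-16,3),-14))
```

```text
[[290.62, 240.23]] [array([-55. , -10.1,  45. ])]
t 28.4167 C [-67.4  -10.75  98.03] turn [ -0.06 -13.87   0.35] F(cradle) [ 0.   -0.21 -0.64] gap 0.0
(array([0.045, 0.005, 0.897]), array([ 0.02, -0.13, -0.36]))
```

>>> arm_command --targets '[[[0.05,0,0.3],[0,0,0],0],[[0.05,0,0.3],[0,0,0],0],[[0.03,0,0.2],[0,0,0],0],[[0,0,0.08],[0,0,0],0],[[0,0,0.07],[0,0,0],0],[[0,0,0.05],[0,0,0],0],[[0,0,0.05],[0,0,0],0],[[0,0,0.05],[0,0,0],0],[[0,0,0],[0,0,0],0],[[0,0,0],[0,0,0],0]]'

```text
t: 29.25
position: [518.8, 27.2, 86.7]
eef_rot: [0.12, -0.086, 0.989, 0.011]
ft_force: [0.1, -0.2, -0.6]
finger_gap: -0.002
grasp_force: 0.0
```

>>> arm_command --targets '[[[0,0,0.04],[0,0,0],0],[[0,0,0],[0,0,0],0]]'

```text
t: 29.42
position: [519.3, 27.3, 86.6]
eef_rot: [0.121, -0.086, 0.989, 0.011]
ft_force: [0.9, -1.1, 1.7]
finger_gap: -0.001
grasp_force: 1.0
```

>>> arm_command --targets '[[[0,0,0.04],[0,0,0],0],[[0,0,0],[0,0,0],0]]'

```text
t: 29.58
position: [519.9, 27.4, 86.6]
eef_rot: [0.121, -0.086, 0.989, 0.011]
ft_force: [-0.4, 0.4, 6.1]
finger_gap: 0.0
grasp_force: 2.9
```

>>> arm_command --targets '[[[0,0,0.03],[0,0,0],0],[[0,0,0],[0,0,0],0]]'

```text
t: 29.75
position: [520.3, 27.4, 86.6]
eef_rot: [0.122, -0.086, 0.989, 0.011]
ft_force: [0.5, -0.6, 8.7]
finger_gap: 0.001
grasp_force: 4.0
```

>>> arm_command --targets '[[[-0.075,0.001,0.01],[0,0.5,0],0],[[-0.075,0.001,0.009],[0,0.5,0],0],[[-0.075,0.001,0.006],[0,0.5,0],0],[[0,0,0],[0,0,0],0]]'

```text
t: 30.08
position: [522.9, 28.0, 86.9]
eef_rot: [0.109, -0.087, 0.99, 0.01]
ft_force: [-1.2, 0.0, 9.8]
finger_gap: 0.001
grasp_force: 4.3
```

>>> arm_command --targets '[[[-0.075,0.001,0.0],[0,0.5,0],0],[[-0.075,0.001,0.0],[0,0.5,0],0],[[0,0,0],[0,0,0],0]]'

```text
t: 30.33
position: [524.0, 28.2, 87.1]
eef_rot: [0.1, -0.087, 0.991, 0.009]
ft_force: [-1.9, 1.3, 7.7]
finger_gap: 0.002
grasp_force: 4.0
```

Run:
```python
from h import *
rep()
```

```text
t 30.3333 C [-60.7  -10.59  87.05] turn [ -0.03 -11.5    0.3 ] F(cradle) [-1.65  1.63  7.74] gap 0.002
```

>>> arm_command --targets '[[[-0.075,0.002,-0.004],[0,0.5,0],0],[[-0.075,0.002,-0.01],[0,0.5,0],0],[[0,0,0],[0,0,0],0]]'

```text
t: 30.58
position: [524.8, 28.4, 87.1]
eef_rot: [0.091, -0.087, 0.992, 0.009]
ft_force: [-1.9, 0.6, 8.1]
finger_gap: 0.002
grasp_force: 4.2
```

Run:
```python
from h import *
rep()
```

```text
t 30.5833 C [-59.86 -10.57  87.13] turn [ -0.04 -10.44   0.3 ] F(cradle) [-1.8   0.91  8.08] gap 0.002
```

>>> arm_command --targets '[[[-0.075,0.002,-0.005],[0,0.5,0],0],[[-0.075,0.002,-0.005],[0,0.5,0],0],[[0,0,0],[0,0,0],0]]'

```text
t: 30.83
position: [525.9, 28.7, 87.4]
eef_rot: [0.082, -0.087, 0.993, 0.008]
ft_force: [-2.5, 0.3, 7.2]
finger_gap: -0.003
grasp_force: 4.0
```

>>> arm_command --targets '[[[-0.075,0.002,-0.01],[0,0.5,0],0],[[-0.075,0.002,-0.01],[0,0.5,0],0],[[0,0,0],[0,0,0],0]]'

```text
t: 31.08
position: [527.2, 29.2, 87.7]
eef_rot: [0.073, -0.087, 0.994, 0.007]
ft_force: [-1.9, 0.5, 6.6]
finger_gap: -0.001
grasp_force: 3.6
```

Run:
```python
from h import *
rep()
```

```text
t 31.0833 C [-57.42 -10.2   87.7 ] turn [-0.08 -8.38  0.29] F(cradle) [-1.78  0.8   6.59] gap -0.001
```

>>> arm_command --targets '[[[-0.075,0.002,0.0],[0,0.5,0],0],[[-0.075,0.002,-0.005],[0,0.5,0],0],[[0,0,0],[0,0,0],0]]'

```text
t: 31.33
position: [528.6, 29.7, 88.0]
eef_rot: [0.064, -0.087, 0.994, 0.007]
ft_force: [-2.8, 1.6, 7.9]
finger_gap: 0.0
grasp_force: 3.9
```

>>> arm_command --targets '[[[-0.075,0.002,-0.007],[0,0.5,0],0],[[-0.075,0.002,-0.007],[0,0.5,0],0],[[0,0,0],[0,0,0],0]]'

```text
t: 31.58
position: [530.0, 30.2, 88.3]
eef_rot: [0.055, -0.087, 0.995, 0.006]
ft_force: [-3.3, 2.3, 8.7]
finger_gap: 0.002
grasp_force: 3.9
```

Run:
```python
from h import *
rep()
```

```text
t 31.5833 C [-54.49  -9.77  88.29] turn [-0.11 -6.37  0.27] F(cradle) [-2.82  2.85  8.67] gap 0.002
```

>>> arm_command --targets '[[[-0.075,0.01,-0.009],[0,0.5,0],0],[[-0.075,0.01,-0.009],[0,0.5,0],0],[[-0.075,0.01,-0.009],[0,0.5,0],0],[[0,0,0],[0,0,0],0]]'

```text
t: 31.92
position: [531.7, 30.6, 88.7]
eef_rot: [0.042, -0.087, 0.995, 0.005]
ft_force: [-5.0, 1.4, 8.6]
finger_gap: -0.0
grasp_force: 4.4
```

>>> arm_command --targets '[[[-0.075,0.01,-0.01],[0,0.5,0],0],[[-0.075,0.01,-0.01],[0,0.5,0],0],[[-0.075,0.01,-0.01],[0,0.5,0],0],[[0,0,0],[0,0,0],0]]'

```text
t: 32.25
position: [533.9, 31.0, 89.4]
eef_rot: [0.029, -0.087, 0.996, 0.004]
ft_force: [-4.3, 1.1, 10.7]
finger_gap: 0.003
grasp_force: 5.2
```

Run:
```python
from h import *
rep()
```

```text
t 32.25 C [-50.49  -9.59  89.36] turn [-0.12 -3.32  0.29] F(cradle) [-4.03  1.8  10.66] gap 0.003
```

>>> arm_command --targets '[[[-0.075,0.006,-0.014],[0,0.5,0],0],[[-0.075,0.006,-0.014],[0,0.5,0],0],[[-0.075,0.006,-0.014],[0,0.5,0],0],[[-0.075,0.006,-0.014],[0,0.5,0],0],[[0,0,0],[0,0,0],0]]'

```text
t: 32.67
position: [537.0, 31.6, 90.2]
eef_rot: [0.012, -0.087, 0.996, 0.002]
ft_force: [-4.8, 0.5, 10.9]
finger_gap: -0.002
grasp_force: 5.4
```

>>> arm_command --targets '[[[-0.075,0.006,-0.015],[0,0.5,0],0],[[-0.075,0.006,-0.015],[0,0.5,0],0],[[-0.075,0.006,-0.015],[0,0.5,0],0],[[-0.075,0.006,-0.015],[0,0.5,0],0],[[0,0,0],[0,0,0],0]]'

```text
t: 33.08
position: [540.2, 32.3, 91.0]
eef_rot: [-0.006, -0.087, 0.996, 0.0]
ft_force: [-3.7, -0.1, 11.3]
finger_gap: 0.0
grasp_force: 5.4
```

Run:
```python
from h import *
rep()
```

```text
t 33.0833 C [-44.1   -9.51  91.01] turn [-0.1   0.63  0.3 ] F(cradle) [-3.65  0.55 11.27] gap 0.0
```

>>> arm_command --targets '[[[-0.075,0.002,-0.016],[0,0.5,0],0],[[-0.075,0.002,-0.016],[0,0.5,0],0],[[-0.075,0.002,-0.016],[0,0.5,0],0],[[-0.075,0.002,-0.016],[0,0.5,0],0],[[-0.075,0.002,-0.016],[0,0.5,0],0],[[-0.075,0.002,-0.016],[0,0.5,0],0],[[0,0,0],[0,0,0],0]]'

```text
t: 33.67
position: [544.8, 33.1, 91.9]
eef_rot: [-0.031, -0.087, 0.996, -0.002]
ft_force: [-2.5, 0.2, 9.8]
finger_gap: -0.0
grasp_force: 5.2
```

>>> arm_command --targets '[[[-0.075,0.002,-0.016],[0,0.5,0],0],[[-0.075,0.002,-0.016],[0,0.5,0],0],[[-0.075,0.002,-0.016],[0,0.5,0],0],[[-0.075,0.002,-0.016],[0,0.5,0],0],[[-0.075,0.002,-0.016],[0,0.5,0],0],[[-0.075,0.002,-0.016],[0,0.5,0],0],[[0,0,0],[0,0,0],0]]'

```text
t: 34.25
position: [549.4, 34.0, 92.5]
eef_rot: [-0.057, -0.087, 0.995, -0.004]
ft_force: [-1.5, -0.9, 10.3]
finger_gap: -0.005
grasp_force: 4.9
```

Run:
```python
from h import *
rep()
```

```text
t 34.25 C [-34.65  -9.5   92.53] turn [-0.09  6.59  0.29] F(cradle) [-1.67 -0.62 10.28] gap -0.005
```

>>> arm_command --targets '[[[-0.075,0,-0.016],[0,0.5,0],0],[[-0.075,0,-0.016],[0,0.5,0],0],[[-0.075,0,-0.016],[0,0.5,0],0],[[-0.075,0,-0.016],[0,0.5,0],0],[[-0.075,0,-0.016],[0,0.5,0],0],[[-0.075,0,-0.016],[0,0.5,0],0],[[-0.075,0,-0.016],[0,0.5,0],0],[[-0.075,0,-0.016],[0,0.5,0],0],[[0,0,0],[0,0,0],0]]'

```text
t: 35.0
position: [555.7, 35.1, 92.9]
eef_rot: [-0.092, -0.087, 0.992, -0.007]
ft_force: [-0.4, 0.3, 9.8]
finger_gap: -0.001
grasp_force: 4.6
```

>>> arm_command --targets '[[[-0.075,0,-0.016],[0,0.5,0],0],[[-0.075,0,-0.016],[0,0.5,0],0],[[-0.075,0,-0.016],[0,0.5,0],0],[[-0.075,0,-0.016],[0,0.5,0],0],[[-0.075,0,-0.016],[0,0.5,0],0],[[-0.075,0,-0.016],[0,0.5,0],0],[[-0.075,0,-0.016],[0,0.5,0],0],[[-0.075,0,-0.016],[0,0.5,0],0],[[0,0,0],[0,0,0],0]]'

```text
t: 35.75
position: [561.8, 36.3, 92.9]
eef_rot: [-0.126, -0.087, 0.988, -0.01]
ft_force: [-0.0, 0.1, 8.6]
finger_gap: -0.0
grasp_force: 4.3
```

Run:
```python
from h import *
rep()
```

```text
t 35.75 C [-22.11  -9.46  92.89] turn [-0.1  14.56  0.28] F(cradle) [0.02 0.14 8.6 ] gap -0.0
```

>>> arm_command --targets '[[[-0.075,0,-0.016],[0,0.5,0],0],[[-0.075,0,-0.016],[0,0.5,0],0],[[-0.075,0,-0.016],[0,0.5,0],0],[[-0.075,0,-0.016],[0,0.5,0],0],[[-0.075,0,-0.015],[0,0.5,0],0],[[-0.075,0,-0.015],[0,0.5,0],0],[[-0.075,0,-0.015],[0,0.5,0],0],[[-0.075,0,-0.015],[0,0.5,0],0],[[0,0,0],[0,0,0],0]]'

```text
t: 36.5
position: [567.9, 37.4, 92.4]
eef_rot: [-0.161, -0.086, 0.983, -0.014]
ft_force: [-0.2, 0.8, 7.6]
finger_gap: -0.006
grasp_force: 4.0
```

>>> arm_command --targets '[[[-0.075,0,-0.014],[0,0.5,0],0],[[-0.075,0,-0.014],[0,0.5,0],0],[[-0.075,0,-0.014],[0,0.5,0],0],[[-0.075,0,-0.014],[0,0.5,0],0],[[-0.075,0,-0.014],[0,0.5,0],0],[[-0.075,0,-0.014],[0,0.5,0],0],[[0,0,0],[0,0,0],0]]'

```text
t: 37.08
position: [572.4, 38.2, 91.7]
eef_rot: [-0.186, -0.086, 0.979, -0.016]
ft_force: [1.2, 1.3, 8.9]
finger_gap: -0.002
grasp_force: 4.1
```

Run:
```python
from h import *
rep()
```

```text
t 37.0833 C [-11.27  -9.41  91.66] turn [-0.12 21.54  0.26] F(cradle) [1.45 1.08 8.88] gap -0.002
```

>>> arm_command --targets '[[[-0.075,0.003,-0.015],[0,0.5,0],0],[[-0.075,0.003,-0.015],[0,0.5,0],0],[[-0.075,0.003,-0.015],[0,0.5,0],0],[[-0.075,0.003,-0.015],[0,0.5,0],0],[[-0.075,0.003,-0.015],[0,0.5,0],0],[[-0.075,0.003,-0.015],[0,0.5,0],0],[[0,0,0],[0,0,0],0]]'

```text
t: 37.67
position: [576.9, 39.1, 90.8]
eef_rot: [-0.212, -0.086, 0.973, -0.018]
ft_force: [1.4, 0.6, 8.3]
finger_gap: 0.002
grasp_force: 4.1
```

>>> arm_command --targets '[[[-0.075,0.003,-0.016],[0,0.5,0],0],[[-0.075,0.003,-0.016],[0,0.5,0],0],[[-0.075,0.003,-0.016],[0,0.5,0],0],[[-0.075,0.003,-0.016],[0,0.5,0],0],[[-0.075,0.003,-0.016],[0,0.5,0],0],[[-0.075,0.003,-0.016],[0,0.5,0],0],[[0,0,0],[0,0,0],0]]'

```text
t: 38.25
position: [581.3, 40.0, 89.8]
eef_rot: [-0.237, -0.085, 0.968, -0.02]
ft_force: [1.5, 1.3, 8.2]
finger_gap: -0.0
grasp_force: 4.1
```

Run:
```python
from h import *
rep()
```

```text
t 38.25 C [-2.26 -9.27 89.77] turn [-0.11 27.53  0.25] F(cradle) [1.71 1.03 8.23] gap -0.0
```

>>> arm_command --targets '[[[-0.074,0.003,-0.018],[0,0.5,0],0],[[-0.074,0.003,-0.018],[0,0.5,0],0],[[-0.074,0.003,-0.018],[0,0.5,0],0],[[-0.074,0.003,-0.018],[0,0.5,0],0],[[-0.074,0.003,-0.018],[0,0.5,0],0],[[-0.074,0.003,-0.018],[0,0.5,0],0],[[-0.074,0.003,-0.018],[0,0.5,0],0],[[0,0,0],[0,0,0],0]]'

```text
t: 38.92
position: [586.3, 41.0, 88.4]
eef_rot: [-0.267, -0.084, 0.96, -0.023]
ft_force: [2.5, 0.4, 7.8]
finger_gap: 0.003
grasp_force: 4.1
```

>>> arm_command --targets '[[[-0.074,0.003,-0.019],[0,0.5,0],0],[[-0.074,0.003,-0.019],[0,0.5,0],0],[[-0.074,0.003,-0.019],[0,0.5,0],0],[[-0.074,0.003,-0.019],[0,0.5,0],0],[[0,0,0],[0,0,0],0]]'

```text
t: 39.33
position: [589.2, 41.6, 87.5]
eef_rot: [-0.283, -0.084, 0.955, -0.025]
ft_force: [2.4, 0.8, 7.4]
finger_gap: 0.003
grasp_force: 4.1
```

Run:
```python
from h import *
rep()
```

```text
t 39.3333 C [ 5.8  -9.11 87.55] turn [-0.11 33.03  0.25] F(cradle) [2.52 0.35 7.37] gap 0.003
```

>>> arm_command --targets '[[[-0.073,0.002,-0.021],[0,0.5,0],0],[[-0.073,0.002,-0.021],[0,0.5,0],0],[[-0.073,0.002,-0.021],[0,0.5,0],0],[[-0.073,0.002,-0.021],[0,0.5,0],0],[[-0.073,0.002,-0.021],[0,0.5,0],0],[[-0.073,0.002,-0.021],[0,0.5,0],0],[[-0.073,0.002,-0.021],[0,0.5,0],0],[[-0.073,0.002,-0.021],[0,0.5,0],0],[[0,0,0],[0,0,0],0]]'

```text
t: 40.08
position: [594.8, 42.6, 85.5]
eef_rot: [-0.316, -0.083, 0.945, -0.028]
ft_force: [3.2, 0.9, 7.7]
finger_gap: 0.003
grasp_force: 3.9
```

Run:
```python
from h import *
rep()
```

```text
t 40.0833 C [11.52 -9.11 85.48] turn [-0.11 37.03  0.25] F(cradle) [3.32 0.27 7.68] gap 0.003
```

>>> arm_command --targets '[[[0,0,-0.05],[0,0,0],0],[[0,0,-0.6],[0,0,0],0],[[0,0,-1.5],[0,-3,0],0],[[0,0,-1.5],[0,-6,0],0],[[0,0,-1.5],[0,-6,0],0],[[0,0,-1.5],[0,-6,0],0],[[0,0,0],[0,-6,0],0],[[0,0,0],[0,-6,0],0],[[0,0,0],[0,-4,0],0],[[0,0,0],[0,0,0],0]]'

```text
t: 40.92
position: [624.6, 48.3, 141.7]
eef_rot: [-0.001, -0.086, 0.996, 0.002]
ft_force: [-0.6, 0.2, 0.5]
finger_gap: 0.002
grasp_force: 0.0
```

Run:
```python
from h import *
im=bot.get_image("side"); rep(); cv2.imwrite("pics/s4.png",cv2.resize(im[90:290,170:410],None,fx=3,fy=3,interpolation=cv2.INTER_CUBIC))
for k in range(2):
    im=bot.get_image("side"); print([(c,np.round(toC(locate(c,48))+[-3.5,88.9,0],1)) for c,s in face(im)])
```

```text
t 40.9667 C [ 43.2   -8.49 141.66] turn [-0.17  0.18  0.36] F(cradle) [ 0.04  0.87 -0.22] gap 0.002
[([279.17, 209.77], array([-28.6,  65.6,  48. ])), ([312.05, 226.05], array([ 0.2, -8.9, 48. ])), ([321.41, 244.89], array([-14.3, -56.1,  48. ]))]
[([279.7, 209.97], array([-28.1,  64.5,  48. ])), ([312.19, 225.97], array([ 0.5, -8.9, 48. ])), ([321.45, 244.91], array([-14.2, -56.2,  48. ]))]
```

View pics/s4.png

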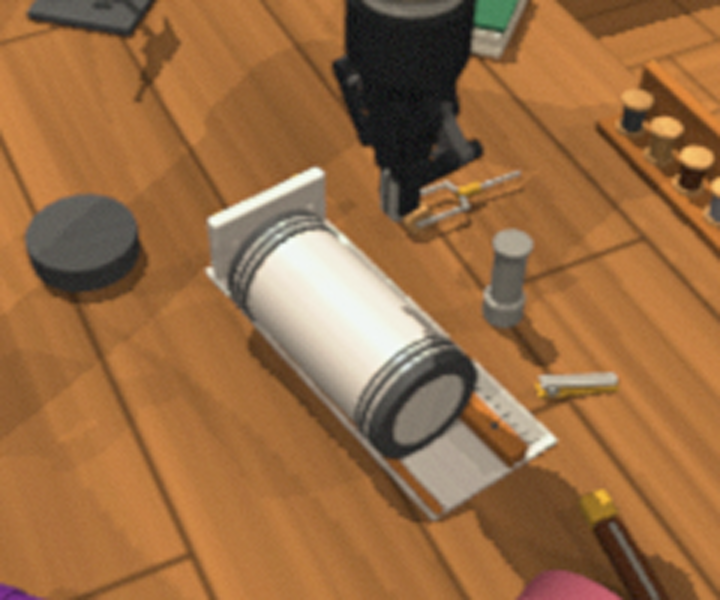

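The tube lies in the trough (near face at crop 432,410) and the bystanders are unmoved. Now the end push.

Run:
```python
from h import *
for u in[(361,152),(404,157),(382,154)]: print("knife",toC(locate(u,10,n="top")))
rep(); print(goto(np.array([0,-138,140]),0))
```

```text
knife [  63.98815327 -203.60148733   10.        ]
knife [  39.00935099 -293.31229859   10.        ]
knife [  52.74400386 -247.58967322   10.        ]
t 41.0667 C [ 45.12  -8.4  141.28] turn [-0.07  0.17  0.26] F(cradle) [0.08 0.25 0.13] gap -0.003
(array([  4.454, -12.98 ,   0.124]), array([ 0.07, -0.17, -0.26]))
```

>>> arm_command --targets '[[[1.1,-3.2,0],[0,0,0],0],[[1.1,-3.2,0],[0,0,0],0],[[1.1,-3.3,0],[0,0,0],0],[[1.1,-3.3,0],[0,0,0],0],[[0,0,0],[0,0,0],0],[[0,0,2],[0,0,0],0],[[0,0,2],[0,0,0],0],[[0,0,2],[0,0,0],0],[[0,0,2],[0,0,0],0],[[0,0,1],[0,0,0],0],[[0,0,1],[0,0,0],0],[[0,0,0],[0,0,0],0],[[0,0,0],[0,0,0],0]]'

```text
t: 42.15
position: [606.6, -87.1, 41.0]
eef_rot: [-0.001, -0.087, 0.996, 0.0]
ft_force: [0.2, -0.4, 0.4]
finger_gap: 0.0
grasp_force: 0.0
```

>>> arm_command --targets '[[[0,0.08,0],[0,0,0],0],[[0,0.08,0],[0,0,0],0],[[0,0.08,0],[0,0,0],0],[[0,0.08,0],[0,0,0],0],[[0,0.08,0],[0,0,0],0],[[0,0.08,0],[0,0,0],0],[[0,0.08,0],[0,0,0],0],[[0,0.08,0],[0,0,0],0],[[0,0.08,0],[0,0,0],0],[[0,0.08,0],[0,0,0],0],[[0,0.08,0],[0,0,0],0],[[0,0.08,0],[0,0,0],0],[[0,0.08,0],[0,0,0],0],[[0,0.08,0],[0,0,0],0],[[0,0.08,0],[0,0,0],0],[[0,0.08,0],[0,0,0],0]]'

```text
t: 43.48
position: [604.3, -74.6, 41.4]
eef_rot: [-0.001, -0.087, 0.996, 0.0]
ft_force: [0.1, -4.3, 2.6]
finger_gap: 0.002
grasp_force: 0.0
```

Run:
```python
from h import *
rep()
```

```text
t 43.4833 C [  -0.17 -126.16   41.36] turn [-0.03  0.08  0.33] F(cradle) [-0.7  -4.27  2.57] gap 0.002
```

>>> arm_command --targets '[[[0,0.05,0],[0,0,0],0],[[0,0.05,0],[0,0,0],0],[[0,0.05,0],[0,0,0],0],[[0,0,0],[0,0,0],0]]'

```text
t: 43.82
position: [603.9, -72.9, 41.3]
eef_rot: [-0.001, -0.087, 0.996, 0.0]
ft_force: [1.7, -5.4, 3.0]
finger_gap: -0.004
grasp_force: 0.0
```

Run:
```python
from h import *
rep(); im=bot.get_image("side"); cv2.imwrite("pics/s5.png",cv2.resize(im[90:290,170:410],None,fx=3,fy=3,interpolation=cv2.INTER_CUBIC))
```

```text
t 43.8167 C [  -0.18 -124.42   41.3 ] turn [-0.04  0.09  0.32] F(cradle) [ 0.71 -5.62  3.  ] gap -0.004
```

View pics/s5.png

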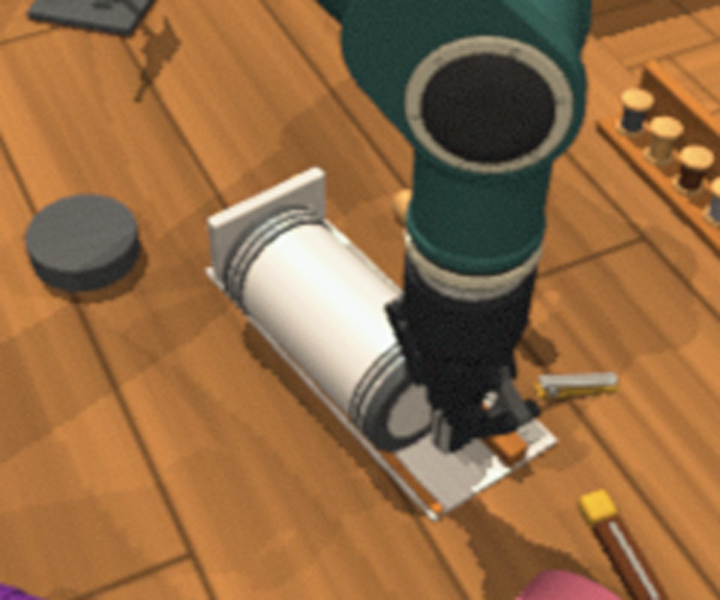

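The finger linkage pushes on the free end's upper part and the tube slides. The force is about 5.6 N, so I go on gently.

>>> arm_command --targets '[[[0,0.08,0],[0,0,0],0],[[0,0.08,0],[0,0,0],0],[[0,0.08,0],[0,0,0],0],[[0,0.08,0],[0,0,0],0],[[0,0.08,0],[0,0,0],0],[[0,0.08,0],[0,0,0],0],[[0,0.08,0],[0,0,0],0],[[0,0.08,0],[0,0,0],0]]'

```text
t: 44.53
position: [602.8, -66.8, 41.3]
eef_rot: [-0.001, -0.087, 0.996, 0.0]
ft_force: [1.7, -4.6, 2.0]
finger_gap: 0.0
grasp_force: 0.0
```

Run:
```python
from h import *
rep(); im=bot.get_image("side"); print([(c,np.round(toC(locate(c,48))+[-3.5,88.9,0],1)) for c,s in face(im)])
```

```text
t 44.5333 C [  -0.2  -118.17   41.32] turn [-0.04  0.09  0.33] F(cradle) [ 0.83 -4.87  2.02] gap 0.0
[([268.21, 205.29], array([-40.2,  89.4,  48. ])), ([317.31, 244.63], array([-20.4, -51. ,  48. ]))]
```

>>> arm_command --targets '[[[0,0.08,0],[0,0,0],0],[[0,0.08,0],[0,0,0],0],[[0,0.08,0],[0,0,0],0],[[0,0.08,0],[0,0,0],0],[[0,0.08,0],[0,0,0],0],[[0,0.08,0],[0,0,0],0],[[0,0.08,0],[0,0,0],0],[[0,0.08,0],[0,0,0],0],[[0,0.08,0],[0,0,0],0],[[0,0.08,0],[0,0,0],0],[[0,0.08,0],[0,0,0],0],[[0,0.08,0],[0,0,0],0],[[0,0.08,0],[0,0,0],0],[[0,0.08,0],[0,0,0],0],[[0,0.08,0],[0,0,0],0],[[0,0.08,0],[0,0,0],0],[[0,0.08,0],[0,0,0],0],[[0,0.08,0],[0,0,0],0],[[0,0.08,0],[0,0,0],0],[[0,0.08,0],[0,0,0],0]]'

```text
t: 46.25
position: [600.0, -51.0, 41.3]
eef_rot: [-0.001, -0.087, 0.996, 0.0]
ft_force: [1.1, -5.0, 1.9]
finger_gap: 0.001
grasp_force: 0.0
```

>>> arm_command --targets '[[[0,0.08,0],[0,0,0],0],[[0,0.08,0],[0,0,0],0],[[0,0.08,0],[0,0,0],0],[[0,0.08,0],[0,0,0],0],[[0,0.08,0],[0,0,0],0],[[0,0.08,0],[0,0,0],0],[[0,0.08,0],[0,0,0],0],[[0,0.08,0],[0,0,0],0],[[0,0.08,0],[0,0,0],0],[[0,0.08,0],[0,0,0],0],[[0,0.08,0],[0,0,0],0],[[0,0.08,0],[0,0,0],0]]'

```text
t: 47.25
position: [598.3, -41.6, 41.3]
eef_rot: [-0.001, -0.087, 0.996, 0.0]
ft_force: [0.8, -5.1, 2.3]
finger_gap: -0.001
grasp_force: 0.0
```

Run:
```python
from h import *
rep(); cv2.imwrite("pics/s6.png",bot.get_image("side")[90:290,170:410])
```

```text
t 47.25 C [ -0.15 -92.54  41.29] turn [-0.04  0.11  0.33] F(cradle) [-0.12 -5.21  2.33] gap -0.001
```

>>> arm_command --targets '[[[0,0.05,0],[0,0,0],0],[[0,0.05,0],[0,0,0],0],[[0,0.05,0],[0,0,0],0],[[0,0.05,0],[0,0,0],0],[[0,0.05,0],[0,0,0],0],[[0,0.05,0],[0,0,0],0]]'

```text
t: 47.8
position: [597.7, -38.6, 41.3]
eef_rot: [-0.001, -0.087, 0.996, 0.0]
ft_force: [1.3, -4.7, 2.5]
finger_gap: 0.004
grasp_force: 0.0
```

>>> arm_command --targets '[[[0,0.04,0],[0,0,0],0],[[0,0.04,0],[0,0,0],0],[[0,0.04,0],[0,0,0],0]]'

```text
t: 48.05
position: [597.6, -37.8, 41.3]
eef_rot: [-0.001, -0.087, 0.996, -0.0]
ft_force: [1.2, -6.7, 2.5]
finger_gap: 0.001
grasp_force: 0.0
```

>>> arm_command --targets '[[[0,0.04,0],[0,0,0],0],[[0,0.04,0],[0,0,0],0],[[0,0.04,0],[0,0,0],0]]'

```text
t: 48.3
position: [597.5, -37.7, 41.4]
eef_rot: [-0.001, -0.087, 0.996, -0.001]
ft_force: [1.6, -8.6, 1.9]
finger_gap: 0.0
grasp_force: 0.0
```

>>> arm_command --targets '[[[0,0.04,0],[0,0,0],0],[[0,0.04,0],[0,0,0],0],[[0,0.04,0],[0,0,0],0]]'

```text
t: 48.55
position: [597.2, -37.6, 41.4]
eef_rot: [-0.001, -0.086, 0.996, -0.001]
ft_force: [1.5, -11.1, 3.1]
finger_gap: 0.001
grasp_force: 0.0
```

The tube is against the stop: the position has stalled and the force rises. I back off and check.

>>> arm_command --targets '[[[0,-0.1,0],[0,0,0],0],[[0,-0.1,0],[0,0,0],0],[[0,-0.3,0],[0,0,0],0],[[0,-1,0],[0,0,0],0],[[0,-2,0],[0,0,0],0],[[0,-2,0],[0,0,0],0],[[0,0,-3],[0,0,0],0],[[0,0,-3],[0,0,0],0],[[0,0,-3],[0,0,0],0],[[0,-3.5,-2],[0,0,0],0],[[-2,-3.5,0],[0,0,0],0],[[-2,-3,0],[0,0,0],0],[[0,0,0],[0,0,0],0]]'

```text
t: 49.63
position: [665.9, -186.5, 151.5]
eef_rot: [0.0, -0.085, 0.996, -0.002]
ft_force: [-1.4, -0.4, 0.5]
finger_gap: -0.001
grasp_force: 0.0
```

Run:
```python
from h import *
rep(); im=bot.get_image("side"); print([(c,np.round(toC(locate(c,48))+[-3.5,88.9,0],1)) for c,s in face(im)])
im=bot.get_image("top"); cv2.imwrite("pics/t7.png",cv2.resize(im[100:270,150:420],None,fx=2.9,fy=2.9,interpolation=cv2.INTER_CUBIC))
```

```text
t 49.6333 C [  40.47 -247.26  151.5 ] turn [ 0.19 -0.    0.52] F(cradle) [-1.43 -0.11  0.52] gap -0.001
[([269.96, 196.15], array([-22.2, 108.7,  48. ])), ([299.54, 212.88], array([ 0.9, 33.7, 48. ])), ([308.79, 231.76], array([-14.2, -16.4,  48. ]))]
```

View pics/t7.png

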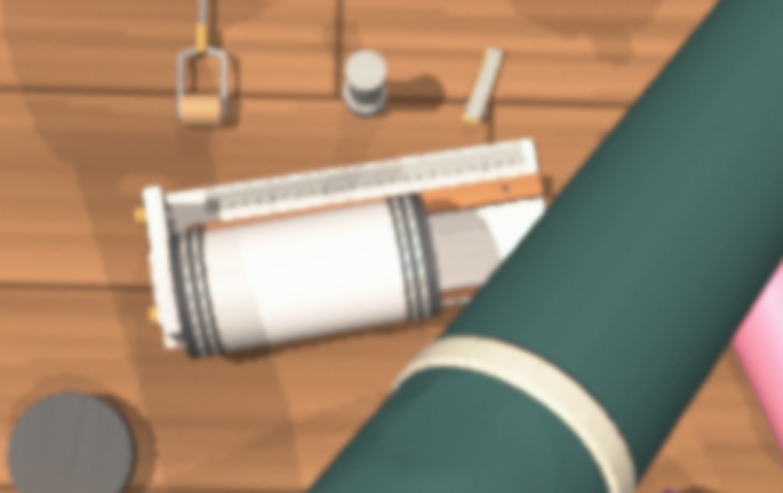

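The tube's left cap sits flush against the stop (crop 175,290) and the tube lies parallel in the trough. The stacker, clip, bobbin and spare cap are unmoved, and nothing touches the tube.

```bash
python3 -c "
from cell import bot
print(bot.close_job())"
```

```text
the job is handed in; nothing more can be done
None
```

The job is handed in (no verdict was returned): the tube was rolled over the front rail on the second try, after it slipped and rolled back once, then slid until it stalled against the end stop and released; the last pictures show it flush and parallel in the trough, with the spare cap, stacker, bobbin and clip unmoved (the arm hid the knife in the final top view, but the tool passed well above it).

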